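Lock the microtome handwheel with its pin

TASK

Lock the rotary microtome before anyone changes its blade: push the handwheel round by its black handle until the drilled lug comes to the top, its hole in front of the red-ringed hole in the housing plate. Then take the red-handled locking pin from the bench and push it, nose first, through the wheel and the plate until the handle's shoulder is against the wheel, and let go of it there. Do not touch the knife holder, and leave the other things on the bench where they are.

Things in the scene. Friction and masses are not known exactly. Their poses are not given: they have to be found in the camera images.
- microtome: fixed rotary microtome, white housing about 170 wide, 210 high, on a grey base; origin on the bench under the middle of the housing. Its x axis is the axis of the handwheel and points from the wheel into the housing (away from the robot), z is up; its yaw gives the direction in which the pin goes in. The holed plate's front face is 85 mm before the origin (x = -85 mm).
- handwheel (a joint): angle of the handwheel (rad): 0 (or a full turn, 6.283, either way) when the lock hole is straight up, in line with the plate hole; it grows as the wheel turns clockwise seen from the robot, so a negative value means that it must still be turned clockwise. Turns without end, light to push (2 to 3 N at the handle), without spring or detent, and stays where it is left.
- plate_hole (a point): centre of the 12.5 mm hole, ringed in red, in the front face of the housing's side plate, 51 mm above the wheel axis (the axis is 115 mm, the hole 166 mm above the bench); the plate is 14 mm thick with 34 mm of free space behind; frame as microtome. It does not move with the wheel.
- wheel_hole (a point): centre of the 12.5 mm hole on the front face (robot side) of the wheel's dark drilled lug, 51 mm from the wheel axis, 90 degrees anticlockwise (seen from the robot) of the handle. The lug is 30 mm wide, 14 mm thick and its back runs 4 mm in front of the plate. Wheel 152 mm across.
- wheel_handle (a point): middle of the black handle of the wheel, which lies parallel to the wheel axis at 55 mm from it: 23 mm thick, 48 mm long (24 mm to either side of this point), its wheel end 8 mm in front of the wheel's lug face
- lock_pin: loose locking pin, 100 g, lying level on the bench. Origin on its underside, below the shoulder; x points along the pin to its nose, pin axis 12 mm above the underside. Square red handle 24 x 24 mm, 44 mm long, from x = -44 mm to the shoulder at x = 0; round steel shaft 10 mm thick, 50 mm long, its last 14 mm tapered. Mass centre in the handle, about 11 mm behind the shoulder.
- pin_shoulder (a point): centre of the handle's front face, where the shaft begins, on the pin axis; frame as lock_pin
- pin_tip (a point): end of the pin's blunt 3.6 mm nose, on the pin axis, 50 mm ahead of the shoulder. The taper is the only lead-in (the holes have no countersink): it finds a hole up to about 4 mm off and draws the light wheel into line.
- knife_holder: knife holder with the blade on the microtome's base, left of the housing (robot's view), 100 mm wide, 110 mm high; origin under its middle; not to be touched
- marker_black: bystander: black-capped white marker pen lying on the bench, 137 mm long
- jar_orange: bystander: open glass staining jar with orange stain, 75 mm across, 93 mm high
- coverslip_box: bystander: small clear box, 28 x 28 x 25 mm
- forceps: bystander: steel forceps lying on the bench, 126 mm long
There are look-alikes about, which are no part of the job. What is meant by the lock_pin is not orange, and is the smaller of those in its own colour.

How it is judged (in metres and radians):
At the end, for the whole second after the job is handed in: Handwheel at its lock position (within 0.08 rad, whichever way it was turned), pin through the wheel's lug and the housing plate, nose inside the housing, shoulder within 4.5 mm of the lug's face, in line with the hole (5 mm, 0.14 rad), at rest and released ((value of joint handwheel between -0.08 and 0.08 rad or value of joint handwheel between 6.203 and 6.363 rad or value of joint handwheel between -6.363 and -6.203 rad) and x of pin_shoulder in the frame of plate_hole above -0.0225 m and y of pin_shoulder in the frame of plate_hole between -0.005 and 0.005 m and z of pin_shoulder in the frame of plate_hole between -0.005 and 0.005 m and x of pin_tip in the frame of plate_hole above 0.024 m and angle between the x axis of lock_pin and the x axis of microtome, either way round below 0.14 rad and linear speed of lock_pin below 0.01 m/s); the robot touches nothing.
It fails at once if the robot touches the knife holder (contact force between any of the arm, the fingers and knife_holder above 1 N).
It fails at once if a bystander is moved by more than 30 mm (distance of any of marker_black, jar_orange, coverslip_box, forceps from where it was at the start of the episode above 0.03 m).
It also fails if it takes over 61 s, if anything falls off the work surface, if the arm or the gripper's body presses on something with over 40 N, if the wrist force passes 120 N, or if a joint passes its speed limit or range.

ROBOT

A 6-joint arm with a two-finger parallel gripper is mounted at the origin on a cart in front of the work surface, level with it; the furniture and walls round the work are solid. World frame = base frame: x ahead of the robot, y to its left, z up, the work surface at z = 0. Lengths are in mm, angles in rad, forces in N, time in s.
With the tool pointing down it reaches from about 350 to 875 mm from the base axis. Payload 4.2 kg.
Tool frame: the origin (TCP) lies between the finger pads; the fingertips stand 19 mm ahead of it and the grasp point (between the pads) is the TCP; y points along the fingers, z is the direction in which the jaws open and shut, and the axes are right-handed (so a half turn about y gives the same grasp; the last joint's range is limited). The gripper opens to 85 mm and grips with 20 to 120 N. Pads are 22 mm wide; open, the fingers measure 114 mm over their backs; the gripper's body (76 mm by 85 mm) begins 54 mm behind the grasp point. The pads swing forward as they close: fully open they stand 13 mm farther back than shut.
Start: joints at [-0.946, 0.385, 0.008, 0, -1.194, -0.259], TCP at [223.574, -583.621, 250.312] pointing down, gripper open.
Joint ranges: [-3.14, 3.14], [-1.21, 2.06], [-1.07, 1.41], [-3.16, 2.05], [-2.99, -0.16], [-3.1, 3.1]. Speed limits (rad/s): [2.79, 2.79, 3.14, 3.14, 3.14, 3.14].

INTERFACE

Orientations are given as a unit quaternion [x, y, z, w].
In Python, from bench import arm gives the robot as it stands.
- The arm moves only by the shell command python3 -m inch 'ROWS'. ROWS is JSON, a list of rows, each a list of 7 numbers: the opening, from 0 (shut) to 1 (fully open), then the shift along the tool's x, y, z in cm, then the turn, a rotation vector about the tool's x, y, z in degrees. A call has 1 to 20 rows; each row is the pose to reach, as a shift and turn from the pose commanded when the call began, along the tool's axes at that moment; what a row does not reach only later rows make up. A row lasts 1/12 s, in which the tool goes at most 41.7 mm and 7.16 degrees, less where a joint would pass 70% of its speed; a pose out of reach is approached as far as the arm can. A call with a gripper value outside its range is refused whole. The fingers move at their own pace and stop on an object; the grip force is fixed at half the most. Time passes only in rows, so rows that repeat a pose let the fingers close. It gives the time, the measured TCP pose, the force and the opening at its end, in the units of the state.
- arm.read_state(): the state, without advancing time (a new reading comes with each control period).
- arm.get_image(name): name is "scene" or "top"; returns the picture (400x640x3 uint8, red, green, blue); there is no depth.
- arm.camera_params(name): a dict with "fx", "fy", "cx", "cy" (pixels), "D" ([k1, k2, p1, p2, k3] as OpenCV has them; the pictures are not rectified), "rvec" (rotation vector, rad) and "tvec" (3), from world to camera coordinates, as OpenCV has them. Camera axes: x right, y down, z forward; pixel columns grow to the right and rows downward; lengths in mm; the calibration is good to about 2 mm. A picture is of the moment at which its call begins. camera_params takes no time and is no camera call.
- arm.job_done(): hands the job in, once; it reports no verdict.
Trained networks look in the newest picture that a camera, given by its name, has taken for a name from the list of things; names that differ only in an ending like _2 or _b are one class to them, and where a whole thing is asked for, a point or a joint stands for the part that bears it (a point fixed in the world has none). Each returns a list of dicts, best first, with "conf" (0 to 1); they miss things now and then, are a little off and sometimes report something else, mostly with a low value. They report only what shows in the picture. A call takes as long as a camera call. They do not tell look-alikes from the thing itself.
- arm.masks_of(label, camera): "mask" (400x640 bool, what is visible of it) and "extent" ([left, top, width, height] in pixels, round what is visible of it).
The state is a dict: "clock": time; "joints": joint angles; "joint_vel": joint speeds; "joint_efforts": joint torques, N m; "position": TCP position; "ee_rot": TCP orientation; "contact_force": force on the tool from outside, world axes, zero at the start; "wrist_torque": the same for the moment, N m; "gripper_width": finger opening in mm.
Only numpy, scipy, OpenCV 4.12 (cv2) and the standard library are available. Lean on these libraries where they do the work, as an engineer would, in place of code of your own. Each camera call takes 0.05 s, during which the arm holds its last target.

## Working session

There is one attempt and no reset: what is moved stays moved. The work goes in short steps, Python scripts to look and compute and a shell command to move; the robot and the scene stay as the last step left them, time stands still between calls to the robot, and variables do not carry over. Pictures are saved under pics/ and viewed, and the job is handed in when it is done.

```bash
ls; mkdir -p pics; python3 - <<'E'
from bench import arm
import cv2,numpy as np
for c in("scene","top"):
    im=arm.get_image(c); cv2.imwrite(f"pics/{c}0.png",cv2.cvtColor(im,cv2.COLOR_RGB2BGR))
    print(c,arm.camera_params(c))
print(arm.read_state())
E
```

```text
pics
scene {'fx': 408.4245462472878, 'fy': 408.4245462472878, 'cx': 315.84978968472905, 'cy': 205.0849290985832, 'D': array([-0.07541901,  0.        ,  0.        ,  0.        ,  0.        ]), 'rvec': array([ 2.02444193, -0.75873852,  0.42697537]), 'tvec': array([-377.71740335,  340.28807074,  881.90654647])}
top {'fx': 503.58606544070767, 'fy': 503.58606544070767, 'cx': 320.07175035022357, 'cy': 204.1957560156129, 'D': array([-0.10690225,  0.        ,  0.        ,  0.        ,  0.        ]), 'rvec': array([ 1.89976126, -2.08318238,  0.44887476]), 'tvec': array([ 126.76504007,  576.2741949 , 1705.86803462])}
{'clock': 0.1, 'joints': array([-9.46425086e-01,  3.85500167e-01,  6.78738724e-03, -4.21843710e-04,
       -1.19401000e+00, -2.58633078e-01]), 'joint_vel': array([-0.00079196, -0.00095861,  0.0033857 ,  0.00028851, -0.0019853 ,
        0.00187906]), 'joint_efforts': array([ 1.61556136e-05, -3.93319452e+01,  1.88929278e+01,  4.19797048e+00,
       -2.56563791e-03, -4.82641767e-07]), 'position': array([ 223.39147084, -583.20644513,  249.33025539]), 'ee_rot': array([-0.69465112, -0.12836862,  0.12870002,  0.69600117]), 'contact_force': array([-0.43763332,  0.05722078, -0.52828588]), 'wrist_torque': array([0.00177673, 0.01704194, 0.00156126]), 'gripper_width': 85.15415049780414}
```

View pics/scene0.png

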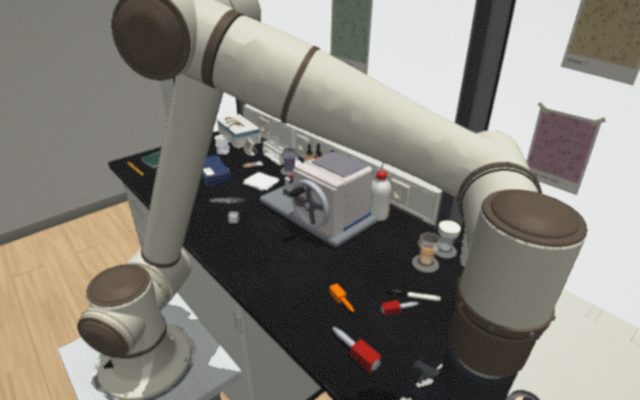

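View pics/top0.png

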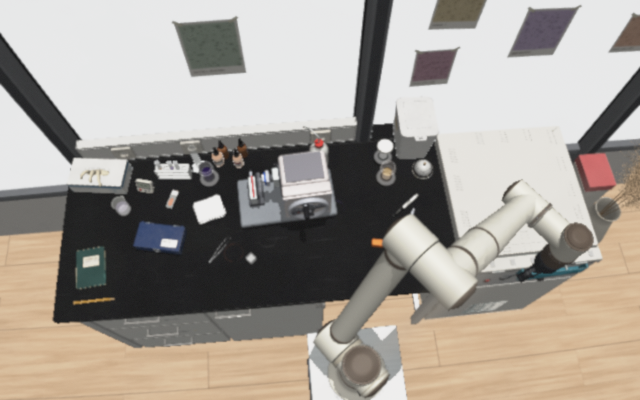

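The scene picture shows two red pins: a small one near (393,307) lying by the marker, and a larger one at (360,350). There is also an orange one at (341,297). In the top view the arm hides all of them except part of the orange one (377,242). I'll enlarge and measure.

```bash
cat > h.py <<'E'
import cv2,numpy as np
from scipy.spatial.transform import Rotation as R
from bench import arm
P={c:arm.camera_params(c) for c in("scene","top")}
def K(c):
    p=P[c];return np.array([[p['fx'],0,p['cx']],[0,p['fy'],p['cy']],[0,0,1.]])
def ray(c,uv):
    p=P[c];Rm=cv2.Rodrigues(p['rvec'])[0]
    n=cv2.undistortPoints(np.array([[uv]],float),K(c),p['D'])[0,0]
    return -Rm.T@p['tvec'], Rm.T@np.r_[n,1]/np.linalg.norm(np.r_[n,1])
def onz(c,uv,z):
    o,d=ray(c,uv);return o+d*(z-o[2])/d[2]
def onplane(c,uv,p0,n):
    o,d=ray(c,uv);return o+d*(np.dot(p0-o,n)/np.dot(d,n))
def tri(a,b):
    (o1,d1),(o2,d2)=ray(*a),ray(*b)
    t=np.linalg.lstsq(np.c_[d1,-d2],o2-o1,rcond=None)[0]
    p,q=o1+d1*t[0],o2+d2*t[1];return (p+q)/2,np.linalg.norm(p-q)
def proj(c,X):
    p=P[c];return cv2.projectPoints(np.atleast_2d(np.array(X,float)),p['rvec'],p['tvec'],K(c),p['D'])[0][:,0]
def snap(c):
    return arm.get_image(c)
def save(im,name,crop=None,s=1):
    if crop: x,y,w,h=crop; im=im[y:y+h,x:x+w]
    im=cv2.resize(im,None,fx=s,fy=s,interpolation=cv2.INTER_CUBIC)
    cv2.imwrite("pics/"+name,cv2.cvtColor(im,cv2.COLOR_RGB2BGR))
E
python3 - <<'E'
from h import *
a=snap("scene")
save(a,"s1.png",(240,130,200,150),4); save(a,"s2.png",(320,270,130,110),6)
for l in("lock_pin","wheel_handle","microtome","knife_holder","marker_black","jar_orange","coverslip_box","forceps"):
    for c in ("scene","top"):
        if l=="lock_pin" or c=="scene" or 1:
            r=arm.masks_of(l,c)
            print(l,c,[(round(m['conf'],2),list(m['extent'])) for m in r][:5])
b=snap("top"); save(b,"t1.png",(220,120,220,150),3.6)
E
```

```text
lock_pin scene [(0.71, [381.6, 302.0, 35.0, 14.3]), (0.66, [334.0, 331.3, 45.8, 38.7]), (0.63, [328.9, 282.6, 23.7, 26.9])]
lock_pin top []
wheel_handle scene [(0.61, [291.0, 180.8, 40.8, 48.5])]
wheel_handle top [(0.75, [288.2, 200.4, 41.4, 19.0])]
microtome scene [(0.68, [260.1, 153.0, 116.1, 96.3])]
microtome top []
knife_holder scene [(0.72, [283.9, 173.9, 8.8, 20.4]), (0.61, [287.0, 180.9, 43.1, 48.5])]
knife_holder top [(0.7, [246.6, 170.6, 18.4, 36.3]), (0.33, [284.8, 197.7, 44.1, 23.2])]
marker_black scene [(0.72, [385.5, 286.1, 54.2, 16.1]), (0.22, [381.4, 303.0, 30.5, 12.5])]
marker_black top [(0.55, [393.0, 195.9, 23.5, 22.7])]
jar_orange scene [(0.88, [414.8, 230.1, 22.6, 41.6])]
jar_orange top [(0.72, [289.4, 198.5, 38.4, 22.6]), (0.67, [375.2, 160.4, 15.9, 26.6])]
coverslip_box scene [(0.55, [228.2, 212.6, 11.2, 12.6])]
coverslip_box top [(0.51, [238.6, 152.6, 99.5, 75.3]), (0.41, [249.5, 251.3, 7.8, 13.8])]
forceps scene [(0.48, [210.9, 197.6, 27.6, 6.6])]
forceps top [(0.44, [209.1, 251.0, 10.2, 10.4])]
```

View pics/s1.png

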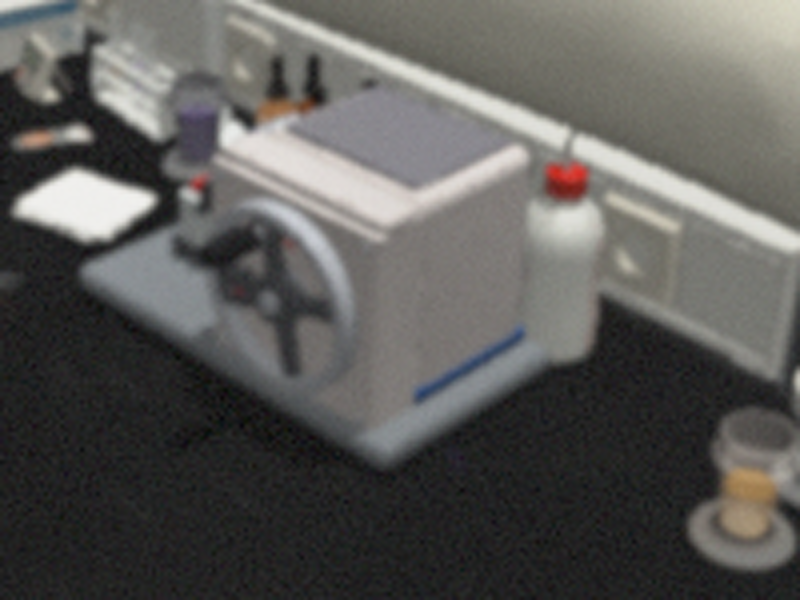

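View pics/s2.png

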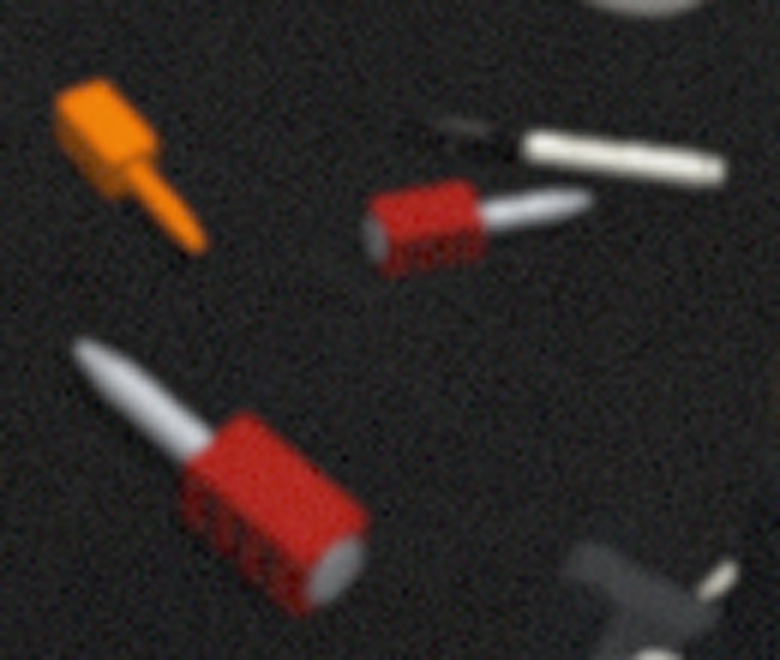

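View pics/t1.png

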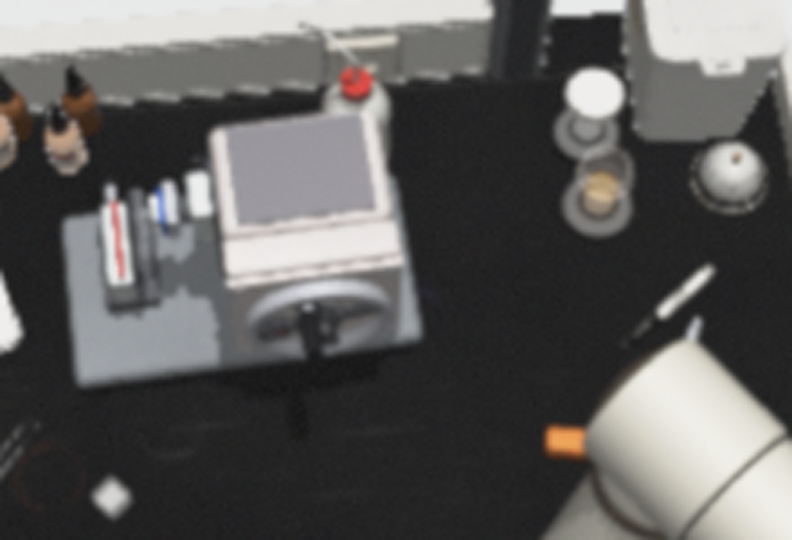

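The red-ringed plate hole shows in the scene view near (312,190), the hub near (307,205), and the lug with its dark hole near (300,202). The handle is at the top of the wheel, roughly at (297,190). Candidates for the pin:
- Small red one, handle (390,308) and nose (418,303). It is red and the smaller of the two reds, so it is the lock_pin.
- Large red one, (366,352).
- Orange one, (337,292).

Next I'll fit the microtome pose.

```bash
python3 - <<'E'
from h import *
acc={c:np.mean([snap(c).astype(float) for _ in range(4)],0).clip(0,255).astype(np.uint8) for c in("scene","top")}
for c in acc: cv2.imwrite(f"pics/avg_{c}.png",cv2.cvtColor(acc[c],cv2.COLOR_RGB2BGR))
save(acc["scene"],"s3.png",(255,150,125,100),6.4); save(acc["top"],"t3.png",(230,140,115,90),6.9)
print(onz("scene",(312.5,190.5),166),onz("scene",(307,205.5),115))
E
```

```text
[578.20535758 102.33643185 166.        ] [565.57039481 112.52140829 115.        ]
```

View pics/s3.png

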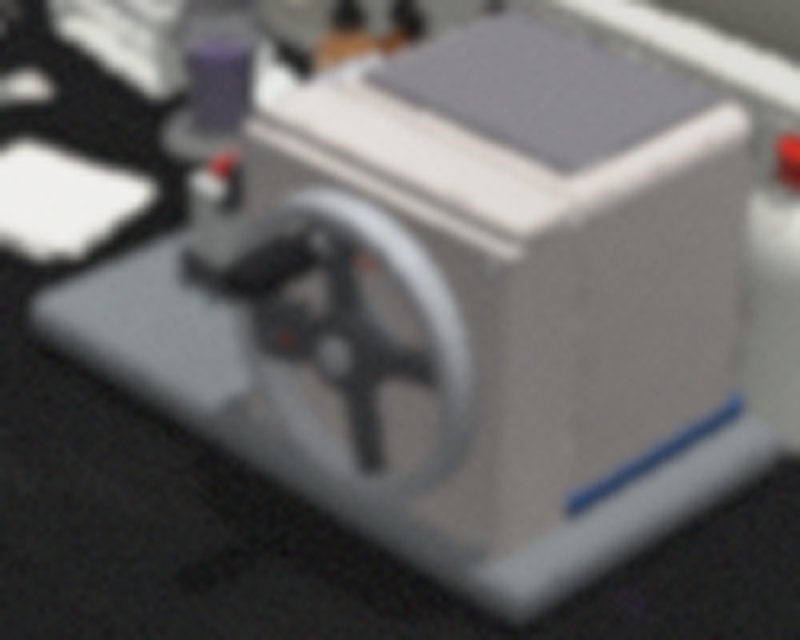

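View pics/t3.png

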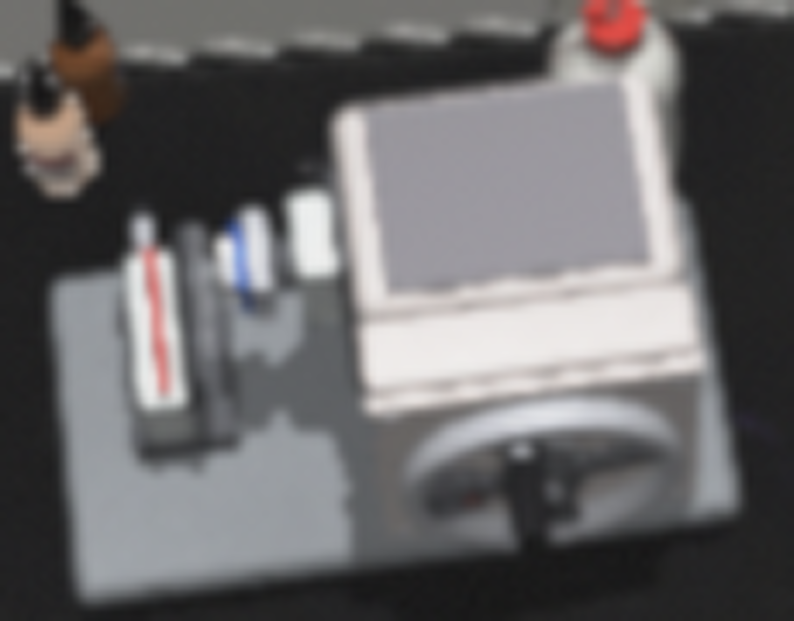

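```bash
python3 - <<'E'
from h import *
T=lambda x,y:((x+.5)/6.9-.5+230,(y+.5)/6.9-.5+140)
S=lambda x,y:((x+.5)/6.4-.5+255,(y+.5)/6.4-.5+150)
def ang(a,b,z,c="top"):
    p,q=onz(c,a,z),onz(c,b,z); d=q-p; return p.round(1),q.round(1),np.linalg.norm(d).round(1),np.degrees(np.arctan2(d[1],d[0])).round(2)
print("base front",ang(T(85,603),T(738,515),10))
print("housing lower front top edge",ang(T(365,412),T(702,370),195))
print("panel front",ang(T(385,296),T(652,264),210))
print("panel back",ang(T(362,110),T(628,80),210))
print("housing back",ang(T(335,107),T(660,75),210))
print("left side", ang(T(385,296),T(362,110),210), "right", ang(T(652,264),T(628,80),210))
print("base left",ang(T(82,603),T(52,282),10))
print("scene base front",ang(S(35,310),S(515,618),10,"scene"))
# triangulate panel corners
for s,t in (((570,170),(652,264)),((720,98),(628,80)),((520,248),(700,372)),((250,128),(362,410)),((335,352),(533,497)),((515,622),(738,515)),((286,337),(472,497))):
    print(s,t,tri(("scene",S(*s)),("top",T(*t))))
img=cv2.cvtColor(cv2.imread("pics/avg_scene.png"),cv2.COLOR_BGR2RGB).astype(float)
for (x,y,r) in ((312,190.5,4),(299.5,202.5,4)):
    x0,y0=int(x-r),int(y-r); w=img[y0:y0+2*r+1,x0:x0+2*r+1]; red=np.clip(w[...,0]-(w[...,1]+w[...,2])/2-12,0,None)
    yy,xx=np.mgrid[y0:y0+2*r+1,x0:x0+2*r+1]; print((red*xx).sum()/red.sum(),(red*yy).sum()/red.sum(),red.max()); print(red.astype(int))
E
```

```text
base front (array([569.7, 374.6,  10. ]), array([589.3,   9.4,  10. ]), np.float64(365.7), np.float64(-86.94))
housing lower front top edge (array([584.6, 205.4, 195. ]), array([592.4,  32.8, 195. ]), np.float64(172.7), np.float64(-87.44))
panel front (array([641.8, 190.6, 210. ]), array([647.5,  53.3, 210. ]), np.float64(137.5), np.float64(-87.64))
panel back (array([751.9, 195.9, 210. ]), array([757. ,  55.5, 210. ]), np.float64(140.5), np.float64(-87.93))
housing back (array([755.1, 209.9, 210. ]), array([758.5,  38.5, 210. ]), np.float64(171.4), np.float64(-88.86))
left side (array([641.8, 190.6, 210. ]), array([751.9, 195.9, 210. ]), np.float64(110.2), np.float64(2.71)) right (array([647.5,  53.3, 210. ]), array([757. ,  55.5, 210. ]), np.float64(109.6), np.float64(1.16))
base left (array([569.9, 376.3,  10. ]), array([771.2, 388.2,  10. ]), np.float64(201.7), np.float64(3.39))
scene base front (array([578.8, 387.1,  10. ]), array([589.4,  12.3,  10. ]), np.float64(374.9), np.float64(-88.39))
(570, 170) (652, 264) (array([650.66997437,  52.23286002, 207.26903528]), np.float64(3.
[... 491 characters left out ...]
457,  10.24421653]), np.float64(1.9298498755010944))
(286, 337) (472, 497) (array([572.03734838, 155.86998051, 103.81976161]), np.float64(1.3810000077620426))
311.780701754386 190.58771929824562 12.0
[[ 0  0  0  0  0  0  0  0  0]
 [ 0  0  0  0  0  0  0  0  0]
 [ 0  0  0  0  0  0  0  0  0]
 [ 0  0  0  1  0  0  0  0  0]
 [ 0  0  2 12 10  2  0  0  0]
 [ 0  0  0  6 12  6  0  0  0]
 [ 0  0  0  0  3  1  0  0  0]
 [ 0  0  0  0  0  0  0  0  0]
 [ 0  0  0  0  0  0  0  0  0]]
299.3658536585366 202.4390243902439 7.0
[[0 0 0 0 0 0 0 0 0]
 [0 0 0 0 0 0 0 0 0]
 [0 0 0 0 0 0 0 0 0]
 [0 0 0 0 0 0 0 0 0]
 [0 0 0 0 7 4 0 0 0]
 [0 0 0 0 6 3 0 0 0]
 [0 0 0 0 0 0 0 0 0]
 [0 0 0 0 0 0 0 0 0]
 [0 0 0 0 0 0 0 0 0]]
```

```bash
cat > fit.py <<'E'
from h import *
from scipy.optimize import least_squares
T=lambda x,y:((x+.5)/6.9-.5+230,(y+.5)/6.9-.5+140)
S=lambda x,y:((x+.5)/6.4-.5+255,(y+.5)/6.4-.5+150)
def M(p,X):
    x0,y0,a=p[:3]; X=np.atleast_2d(np.array(X,float)); c,s=np.cos(a),np.sin(a)
    return np.c_[x0+c*X[:,0]-s*X[:,1],y0+s*X[:,0]+c*X[:,1],X[:,2]]
def lug(th,r=51,x=-103): return [x,-r*np.sin(th),115+r*np.cos(th)]
def han(th,x): return [x,-55*np.cos(th),115-55*np.sin(th)]
# p: x0,y0,yaw,th, panelw, px1, px2, hubx, basefrontx, basey(right), basez
def obs(p):
    th,w,x1,x2,hx,bx,by,bz=p[3:11]
    pts=[]
    A=lambda c,X,uv,wt=1:pts.append((c,X,uv,wt))
    A("scene",[-85,0,166],(311.78,190.59),.7)
    A("scene",[hx,0,115],S(335,352))
    A("scene",lug(th),(299.37,202.44)); A("top",lug(th),T(472,497),.6)
    A("scene",han(th,-159),S(192,270)); A("top",han(th,-159),T(530,535),.7)
    A("scene",[x1,-w,210],S(572,172));A("top",[x1,-w,210],T(652,264));A("top",[x1,w,210],T(386,296))
    A("scene",[x2,-w,210],S(722,98));A("top",[x2,-w,210],T(628,80));A("top",[x2,w,210],T(362,110))
    A("scene",[x1,w,210],S(365,78))
    A("scene",[bx,by,bz],S(515,600));A("top",[bx,by,bz],T(738,512))
    # housing sides top at 210: y=+-85
    A("top",[85,85,205],T(335,107),.5);A("top",[85,-85,205],T(660,77),.5)
    A("top",[-85,85,190],T(365,410),.5);A("top",[-85,-85,190],T(702,370),.5)
    A("scene",[-85,-85,190],S(520,252),.5); A("scene",[-85,85,190],S(247,132),.5)
    return pts
def res(p):
    return np.concatenate([wt*(proj(c,M(p,X))[0]-np.array(uv)) for c,X,uv,wt in obs(p)])
if __name__=="__main__":
    p0=[675,120,.04,-1.5,70,-30,80,-110,-95,-110,15]
    r=least_squares(res,p0,loss="soft_l1")
    print(r.x.round(3),r.cost)
    J=r.jac;cov=np.linalg.inv(J.T@J);print("sd",np.sqrt(np.diag(cov))[:4].round(3))
    for c,X,uv,wt in obs(r.x): print(c,np.round(X,0),(proj(c,M(r.x,X))[0]-np.array(uv)).round(2))
    print("plate hole",M(r.x,[-85,0,166]),"lug at lock",M(r.x,[-103,0,166]))
    np.save("mt.npy",r.x)
E
python3 fit.py
```

```text
[ 6.77782e+02  1.20866e+02  4.20000e-02 -1.93800e+00  6.91330e+01
 -3.12690e+01  7.61660e+01 -1.09324e+02 -9.63390e+01 -1.06961e+02
  2.33690e+01] 12.91831618616645
sd [2.71  1.478 0.015 0.073]
scene [-85   0 166] [ 1.16 -3.65]
scene [-109.    0.  115.] [0.03 0.06]
scene [-103.   48.   97.] [-1.35  0.5 ]
top [-103.   48.   97.] [-2.23  0.94]
scene [-159.   20.  166.] [4.84 1.31]
top [-159.   20.  166.] [-1.81  1.08]
scene [-31. -69. 210.] [-0.71 -0.53]
top [-31. -69. 210.] [ 0.73 -0.56]
top [-31.  69. 210.] [ 0.4 -0.5]
scene [ 76. -69. 210.] [ 0.17 -0.39]
top [ 76. -69. 210.] [0.14 0.04]
top [ 76.  69. 210.] [0.76 0.17]
scene [-31.  69. 210.] [-1.37 -1.36]
scene [ -96. -107.   23.] [-0.12  0.06]
top [ -96. -107.   23.] [ 0.06 -0.16]
top [ 85  85 205] [ 0.18 -0.28]
top [ 85 -85 205] [-0.51 -1.41]
top [-85  85 190] [ 0.92 -0.38]
top [-85 -85 190] [-0.01 -0.44]
scene [-85 -85 190] [-1.9  1.5]
scene [-85  85 190] [ 0.58 -0.23]
plate hole [[592.85715133 117.28822991 166.        ]] lug at lock [[574.87310771 116.53048647 166.        ]]
```

The residuals suggest two misreadings: the dark bit at s3 (190,270) belongs to the knife holder's foot, and the rim partly hides the plate ring. I'll refit with the handle end at about (240,277) and overlay the model.

```bash
sed -i 's/S(192,270))/S(243,277))/; s/A("scene",\[-85,0,166\],(311.78,190.59),.7)/A("scene",[-85,0,158],(311.78,190.59),.5)/' fit.py; python3 fit.py; cat > ov.py <<'E'
from fit import *
def overlay(c,im,p,crop,s,name):
    big=cv2.resize(im[crop[1]:crop[1]+crop[3],crop[0]:crop[0]+crop[2]],None,fx=s,fy=s,interpolation=cv2.INTER_CUBIC)
    def L(X,col,closed=False):
        q=proj(c,M(p,X)); q=((q-np.array(crop[:2])+.5)*s-.5)
        cv2.polylines(big,[np.round(q).astype(int)],closed,col,1,cv2.LINE_AA)
    t=np.linspace(0,2*np.pi,60)
    circ=lambda x,y,z,r:np.c_[x+0*t,y+r*np.cos(t),z+r*np.sin(t)]
    th=p[3]
    L(circ(-85,0,166,6.25),(0,255,0)); L(circ(*lug(th),6.25),(255,255,0)); L(circ(-103,0,115,76),(0,255,255))
    for x in(-111,-159): L(circ(*han(th,x),11.5),(255,0,255))
    L([[-85,-85,25],[-85,-85,190],[-85,85,190],[-85,85,25]],(255,128,0),True)
    L([[-31,-69,210],[-31,69,210],[76,69,210],[76,-69,210]],(0,0,255),True)
    cv2.imwrite("pics/"+name,cv2.cvtColor(big,cv2.COLOR_RGB2BGR))
if __name__=="__main__":
    p=np.load("mt.npy")
    for c,crop,s,n in(("scene",(270,160,80,75),8,"ovs.png"),("top",(270,165,80,65),8,"ovt.png")):
        overlay(c,cv2.cvtColor(cv2.imread(f"pics/avg_{c}.png"),cv2.COLOR_BGR2RGB),p,crop,s,n)
E
python3 ov.py
```

```text
[ 6.80195e+02  1.20304e+02  5.50000e-02 -1.87400e+00  6.89470e+01
 -3.40590e+01  7.35940e+01 -1.12913e+02 -1.00130e+02 -1.04977e+02
  2.33690e+01] 6.743132072605446
sd [2.326 1.517 0.013 0.056]
scene [-85   0 158] [ 2.16 -1.35]
scene [-113.    0.  115.] [0.23 0.49]
scene [-103.   49.  100.] [-0.73 -0.42]
top [-103.   49.  100.] [-2.06  0.14]
scene [-159.   16.  167.] [-1.18  0.4 ]
top [-159.   16.  167.] [-0.17  0.17]
scene [-34. -69. 210.] [-0.35 -0.48]
top [-34. -69. 210.] [ 0.97 -0.72]
top [-34.  69. 210.] [ 0.81 -0.22]
scene [ 74. -69. 210.] [ 0.2  -0.52]
top [ 74. -69. 210.] [-0.03 -0.11]
top [ 74.  69. 210.] [0.76 0.44]
scene [-34.  69. 210.] [-1.39 -1.1 ]
scene [-100. -105.   23.] [-0.12  0.06]
top [-100. -105.   23.] [ 0.06 -0.16]
top [ 85  85 205] [ 0.02 -0.56]
top [ 85 -85 205] [-0.77 -2.22]
top [-85  85 190] [ 1.39 -0.76]
top [-85 -85 190] [ 0.35 -1.39]
scene [-85 -85 190] [-0.56  1.3 ]
scene [-85  85 190] [ 1.29 -0.16]
plate hole [[595.32573848 115.59778198 166.        ]] lug at lock [[577.35335428 114.6010843  166.        ]]
```

View pics/ovs.png

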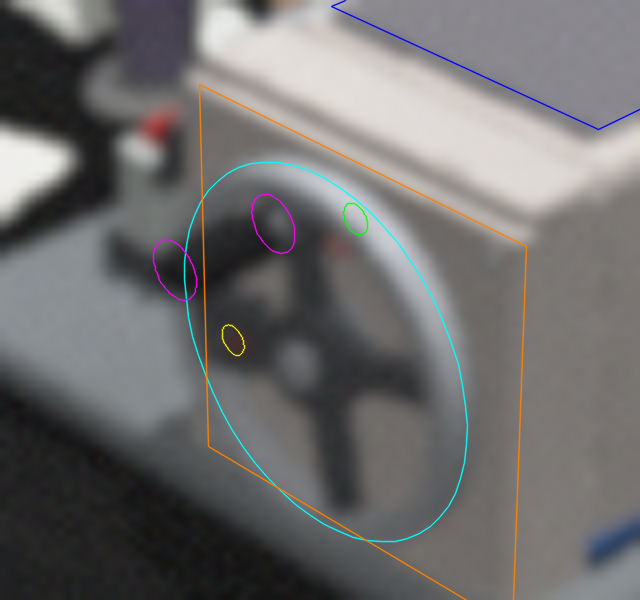

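View pics/ovt.png

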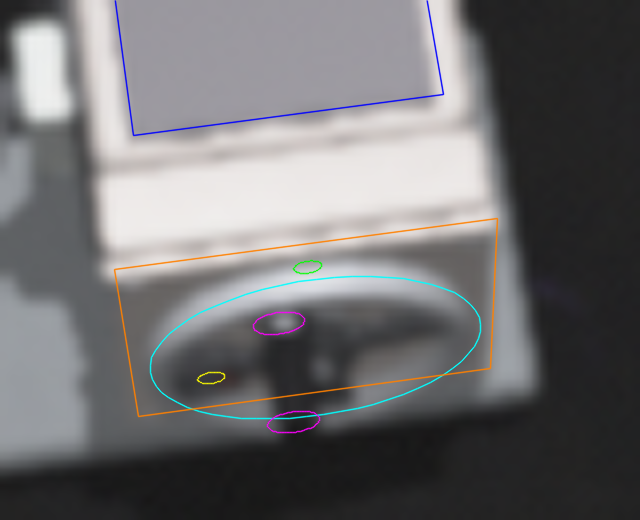

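```bash
cat >> h.py <<'E'
def st():
    s=arm.read_state(); return s, s['position'], R.from_quat(s['ee_rot'])
def go(pos,yaw=None):
    """tool down, tool x at world yaw (deg). prints shift cm and rotvec deg"""
    s,p,r=st()
    sh=r.inv().apply(np.array(pos)-p)/10
    if yaw is None: rv=np.zeros(3)
    else:
        y=np.radians(yaw); X=np.array([np.cos(y),np.sin(y),0]);Y=np.array([0,0,-1.])
        Rt=R.from_matrix(np.c_[X,Y,np.cross(X,Y)]); rv=np.degrees((r.inv()*Rt).as_rotvec())
    print("shift cm",sh.round(2),"turn",rv.round(2)," t",round(s['clock'],2),"pos",p.round(1),"F",s['contact_force'].round(1),"w",round(s['gripper_width'],1))
E
python3 - <<'E'
from h import *
s,p,r=st(); print(r.as_matrix().round(3))
m=np.load("mt.npy")
from fit import M
for y in (3,183-360):
  go(M(m,[-145,55,230])[0],y)
E
```

```text
[[ 0.934 -0.    -0.358]
 [ 0.358 -0.     0.934]
 [-0.    -1.    -0.   ]]
shift cm [55.69  2.03 59.07] turn [ 0.   17.96 -0.  ]  t 1.4 pos [ 223.6 -583.6  250.3] F [-0.2  0.2  0.5] w 85.4
shift cm [55.69  2.03 59.07] turn [  -0.   -162.04   -0.  ]  t 1.4 pos [ 223.6 -583.6  250.3] F [-0.2  0.2  0.5] w 85.4
```

```bash
python3 -m inch '[[0,55.7,0,59.1,0,18,0],[0,55.7,0,59.1,0,18,0],[0,55.7,0,59.1,0,18,0],[0,55.7,0,59.1,0,18,0],[0,55.7,0,59.1,0,18,0],[0,55.7,0,59.1,0,18,0],[0,55.7,0,59.1,0,18,0],[0,55.7,0,59.1,0,18,0],[0,55.7,0,59.1,0,18,0],[0,55.7,0,59.1,0,18,0],[0,55.7,0,59.1,0,18,0],[0,55.7,0,59.1,0,18,0],[0,55.7,0,59.1,0,18,0],[0,55.7,0,59.1,0,18,0],[0,55.7,0,59.1,0,18,0],[0,55.7,0,59.1,0,18,0],[0,55.7,0,59.1,0,18,0],[0,55.7,0,59.1,0,18,0],[0,55.7,0,59.1,0,18,0],[0,55.7,0,59.1,0,18,0]]'
python3 - <<'E'
from h import *
from fit import M
m=np.load("mt.npy")
go(M(m,[-145,55,230])[0],3); print(st()[0]['joints'].round(3))
for c in("scene","top"): 
    im=np.mean([snap(c).astype(float) for _ in range(2)],0).astype(np.uint8); cv2.imwrite(f"pics/avg2_{c}.png",cv2.cvtColor(im,cv2.COLOR_RGB2BGR))
    for l in("lock_pin",): print(c,[(round(k['conf'],2),list(k['extent'])) for k in arm.masks_of(l,c)])
E
```

```text
clock: 3.07
position: [533.6, 171.3, 250.2]
ee_rot: [-0.707, -0.02, 0.019, 0.707]
contact_force: [0.0, -0.1, 0.1]
gripper_width: 0.4
shift cm [-0.15  2.02 -0.41] turn [-0.03  0.11  0.07]  t 3.07 pos [533.6 171.3 250.2] F [ 0.  -0.1  0.1] w 0.4
[ 0.6    0.275 -0.154  0.    -1.14  -2.117]
scene [(0.7, [332.5, 331.6, 45.9, 40.5]), (0.62, [383.5, 301.0, 35.5, 15.1])]
top [(0.73, [408.6, 255.7, 32.0, 11.4]), (0.63, [372.4, 240.5, 17.3, 7.2]), (0.43, [404.7, 210.7, 7.4, 21.7])]
```

View pics/avg2_top.png

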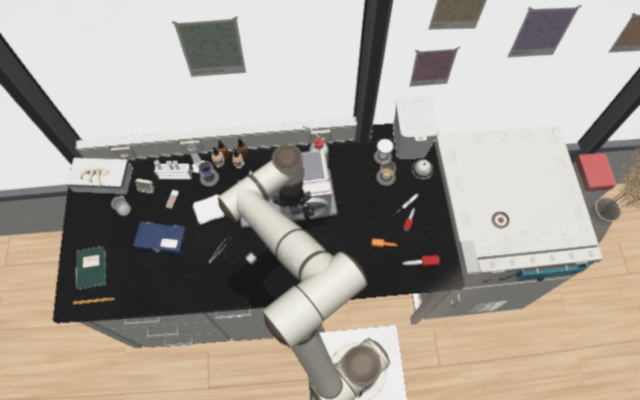

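View pics/avg2_scene.png

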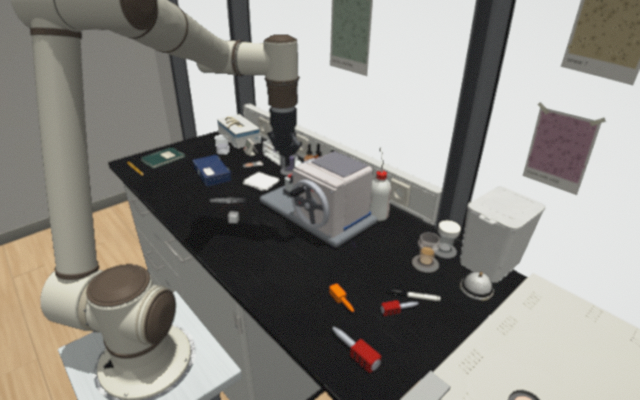

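Both views now show all three pins. The small red pin is at (408,224) in the top view with its nose up at (412,211), right next to the marker at (405,204). I'll crop both views and triangulate it.

```bash
python3 - <<'E'
from h import *
for c,crop,s in(("top",(380,185,60,50),12),("scene",(370,280,75,45),10)):
    im=cv2.cvtColor(cv2.imread(f"pics/avg2_{c}.png"),cv2.COLOR_BGR2RGB); save(im,f"pin_{c}.png",crop,s)
    f=im.astype(float); red=(f[...,0]-np.maximum(f[...,1],f[...,2])>60)
    x,y,w,h=crop; m=np.zeros_like(red); m[y:y+h,x:x+w]=red[y:y+h,x:x+w]; n,_,stt,cen=cv2.connectedComponentsWithStats(m.astype(np.uint8)); print(c,stt[1:],cen[1:])
E
```

```text
top [[404 218   9  12  69]] [[407.7826087  223.44927536]]
scene [[382 300  18  15 166]
 [394 311   1   1   1]
 [390 312   1   1   1]] [[390.8313253  305.52409639]
 [394.         311.        ]
 [390.         312.        ]]
```

View pics/pin_top.png

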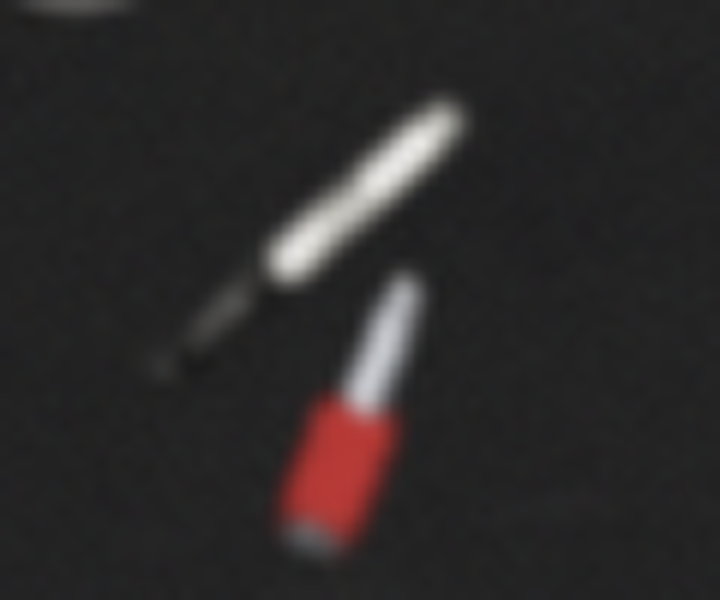

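View pics/pin_scene.png

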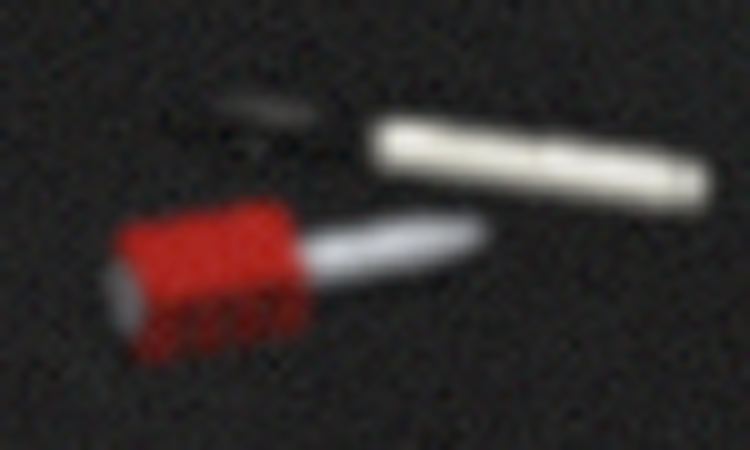

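```bash
cat > pin.py <<'E'
from h import *
from scipy.optimize import least_squares
T=lambda x,y:((x+.5)/12-.5+380,(y+.5)/12-.5+185)
S=lambda x,y:((x+.5)/10-.5+370,(y+.5)/10-.5+280)
def W(p,X):
    X=np.array(X,float);c,s=np.cos(p[2]),np.sin(p[2]);return [p[0]+c*X[0]-s*X[1],p[1]+s*X[0]+c*X[1],X[2]+p[3]]
O=[("top",[50,0,12],T(409,276)),("top",[0,0,14],T(366,410)),("top",[0,12,24],T(320,397)),("top",[0,-12,24],T(399,418)),
("top",[-44,12,24],T(284,512)),("top",[-44,-12,24],T(352,535)),
("scene",[50,0,12],S(486,231)),("scene",[0,0,12],S(303,255)),("scene",[-44,12,24],S(117,230)),("scene",[0,12,24],S(283,203)),("scene",[0,-12,24],S(302,278)),("scene",[-44,-12,24],S(140,308))]
def res(p): return np.concatenate([proj(c,W(p,X))[0]-np.array(uv) for c,X,uv in O])
t,g=tri(("top",T(409,276)),("scene",S(486,231)));print("tip",t.round(1),g.round(1))
t,g=tri(("top",T(366,410)),("scene",S(303,255)));print("shoulder",t.round(1),g.round(1))
r=least_squares(res,[t[0],t[1],0,0],loss="soft_l1");print(r.x.round(3),np.degrees(r.x[2]));print(r.fun.reshape(-1,2).round(1).tolist())
print("grasp pt -24:",W(r.x,[-24,0,12]), "tip",W(r.x,[50,0,12]))
for n,a in(("white-tip end",T(455,110)),("joint",T(275,270)),("cap end",T(155,370))): print("marker",n,onz("top",a,6).round(0))
np.save("pin.npy",r.x)
E
python3 pin.py
```

```text
tip [ 590.2 -292.5    7.8] 0.4
shoulder [ 543.3 -269.8   13.6] 0.8
[ 5.43248e+02 -2.68091e+02 -4.96000e-01 -4.75900e+00] -28.43189503014893
[[-0.1, 0.8], [-0.6, 0.4], [0.7, -0.7], [0.0, -0.2], [-0.1, -0.4], [0.2, -0.1], [-0.9, 0.6], [-1.0, 1.5], [-0.2, 0.1], [-0.3, -0.1], [1.6, -0.8], [1.0, -0.8]]
grasp pt -24: [np.float64(522.1427000084168), np.float64(-256.66455607407084), np.float64(7.240840921225657)] tip [np.float64(587.2170915359862), np.float64(-291.8969781781018), np.float64(7.240840921225657)]
marker white-tip end [ 649. -318.    6.]
marker joint [ 597. -250.    6.]
marker cap end [ 566. -206.    6.]
```

The crop confirms it: the smaller red pin has its shoulder at about (543,-268) and yaw about -28°. The measured shoulder-to-tip length of about 52 mm agrees with the 50 mm given. Next I'll go down left of the wheel handle with the fingers shut.

```bash
python3 -m inch '[[0,-0.4,0,2,0,0,0],[0,-0.4,3,2,0,0,0],[0,-0.4,6,2,0,0,0],[0,-0.4,8,2,0,0,0],[0,-0.4,8,2,0,0,0],[0,-0.4,8,0.5,0,0,0],[0,-0.4,8,0,0,0,0],[0,-0.4,8,-0.5,0,0,0],[0,-0.4,8,-1,0,0,0],[0,-0.4,8,-1.5,0,0,0],[0,-0.4,8,-1.5,0,0,0]]'
python3 - <<'E'
from h import *
print(st()[0]['contact_force'].round(1), st()[1].round(1))
a=snap("scene");save(a,"w1s.png",(260,110,110,130),5);b=snap("top");save(b,"w1t.png",(240,150,110,90),6)
E
```

```text
clock: 4.28
position: [529.3, 151.5, 171.1]
ee_rot: [-0.707, -0.018, 0.017, 0.707]
contact_force: [0.1, -0.3, -0.1]
gripper_width: 0.3
[ 0.1 -0.3 -0.1] [529.3 151.5 171.1]
```

View pics/w1s.png

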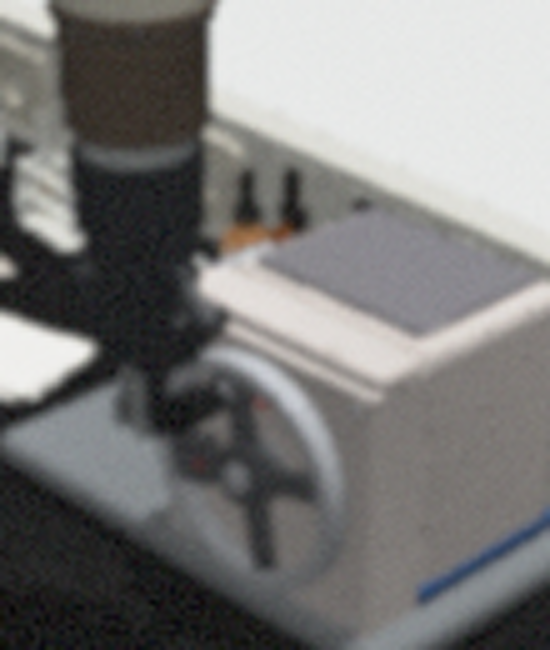

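View pics/w1t.png

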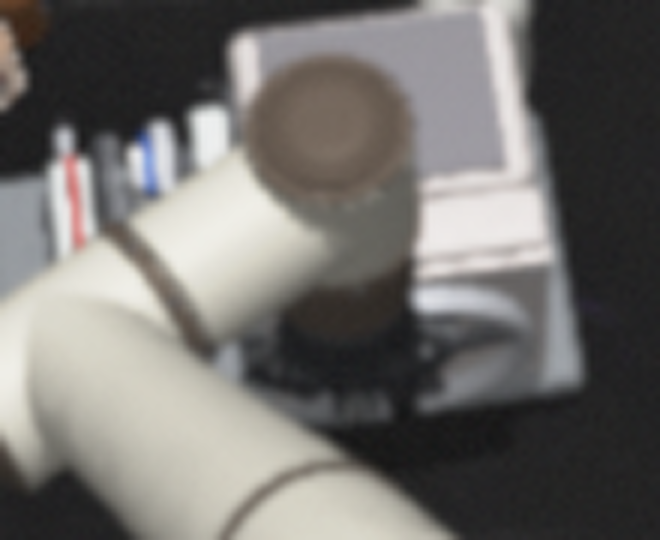

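```bash
python3 -m inch '[[0,0,0,-0.5,0,0,0],[0,0,0,-1,0,0,0],[0,0,0,-1.5,0,0,0],[0,0,0,-2,0,0,0],[0,0,0,-2.5,0,0,0],[0,0,0,-3,0,0,0],[0,0,0.2,-3.5,0,0,0],[0,0,0.4,-4,0,0,0],[0,0,0.6,-4.5,0,0,0],[0,0,0.8,-5,0,0,0],[0,0,0.8,-5,0,0,0]]'
python3 - <<'E'
from h import *
print(st()[0]['contact_force'].round(1), st()[1].round(1))
a=snap("scene");save(a,"w2s.png",(260,110,110,130),5)
E
```

```text
clock: 5.3
position: [530.4, 100.7, 160.9]
ee_rot: [0.708, 0.016, -0.019, -0.706]
contact_force: [1.1, 1.0, 0.4]
gripper_width: -0.0
[1.1 1.  0.4] [530.4 100.7 160.9]
```

View pics/w2s.png

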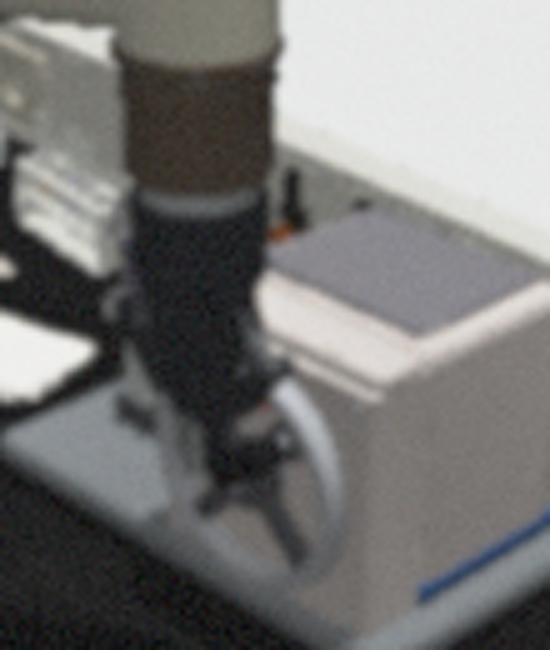

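The wheel has turned to about -0.8 rad, with the handle now at upper right. I'll lift, move above the handle and press it down towards an axis height of 115 mm.

```bash
python3 -m inch '[[0,0,0,0.4,0,0,0],[0,0,-4,0.4,0,0,0],[0,0,-5.5,0,0,0,0],[0,0,-5.5,-3.8,0,0,0],[0,0,-5.5,-3.8,0,0,0],[0,0,-3,-3.8,0,0,0],[0,0,-2,-3.8,0,0,0],[0,0,-1.4,-3.8,0,0,0],[0,0,-0.8,-3.8,0,0,0],[0,0,-0.3,-3.8,0,0,0],[0,0,0.2,-3.8,0,0,0],[0,0,0.6,-3.8,0,0,0],[0,0,0.8,-3.8,0,0,0],[0,0,0.8,-3.8,0,0,0]]'
python3 - <<'E'
from h import *
print(st()[0]['contact_force'].round(1), st()[1].round(1))
a=snap("scene");save(a,"w3s.png",(260,110,110,130),5)
E
```

```text
clock: 6.52
position: [533.3, 49.4, 160.0]
ee_rot: [0.716, 0.017, -0.021, -0.697]
contact_force: [4.9, -54.3, 27.2]
gripper_width: 0.0
[  4.9 -54.3  27.2] [533.3  49.4 160. ]
```

View pics/w3s.png

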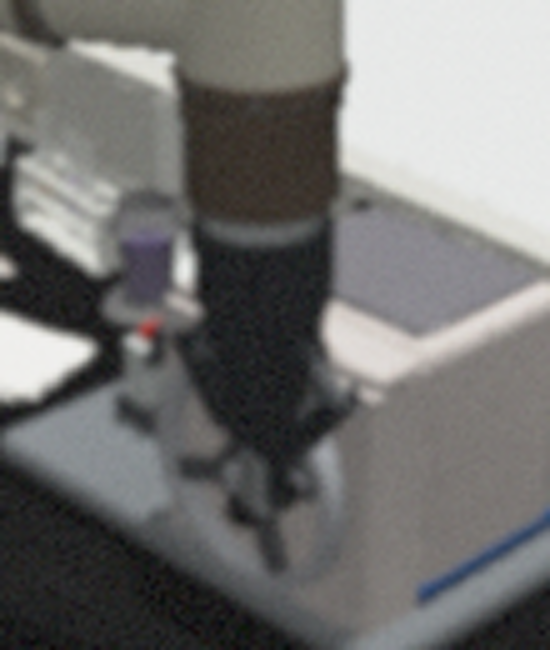

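The finger came down on the right of the handle and is wedged, with 54 N sideways. I'll lift straight away and look.

```bash
python3 -m inch '[[0,0,-3,0,0,0,0],[0,0,-6,0,0,0,0],[0,0,-9,0,0,0,0],[0,0,-12,0,0,0,0],[0,0,-13,-2,0,0,0],[0,0,-13,-4,0,0,0],[0,0,-13,-4,0,0,0]]'
python3 - <<'E'
from h import *
print(st()[0]['contact_force'].round(1), st()[1].round(1), R.from_quat(st()[0]['ee_rot']).as_matrix().round(3))
a=snap("scene");save(a,"w4s.png",(260,110,110,130),5);b=snap("top");save(b,"w4t.png",(240,150,110,90),6)
E
```

```text
clock: 7.15
position: [535.1, 22.8, 284.5]
ee_rot: [0.707, 0.017, -0.018, -0.707]
contact_force: [0.6, 0.1, -0.9]
gripper_width: -0.2
[ 0.6  0.1 -0.9] [535.1  22.8 284.5] [[ 0.999 -0.001 -0.05 ]
 [ 0.05  -0.001  0.999]
 [-0.001 -1.    -0.001]]
```

View pics/w4s.png

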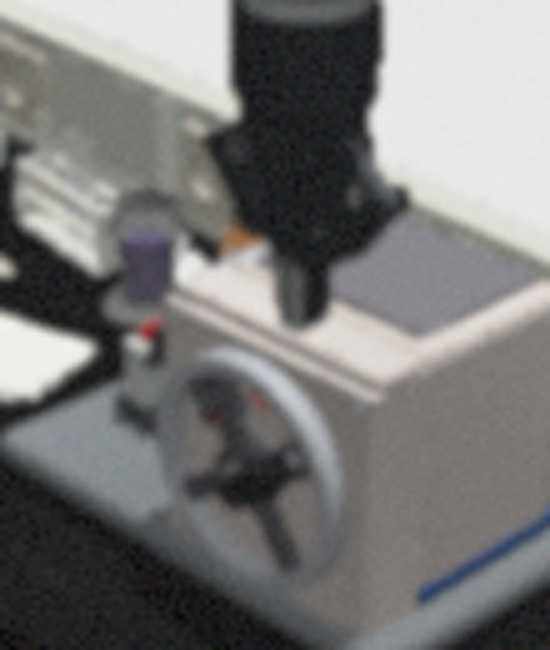

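View pics/w4t.png

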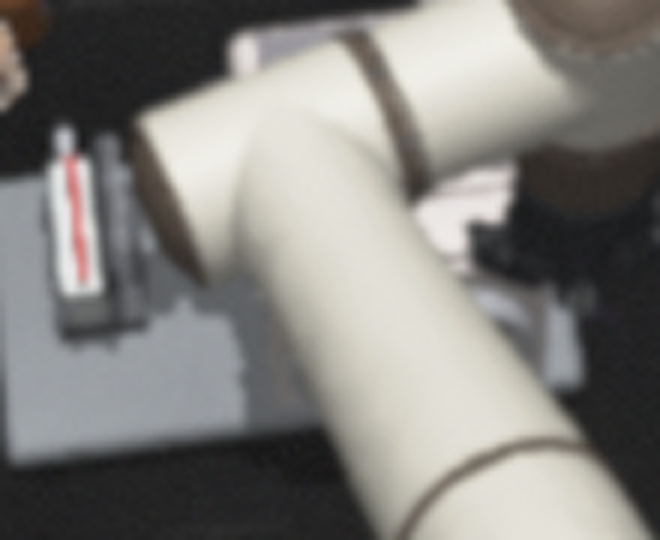

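The wheel is now much nearer, with the lug at upper left at about (212,400) of the crop and the handle on the right. I'll find the angle by overlaying trial values.

```bash
python3 - <<'E'
from ov import *
p=np.load("mt.npy"); a=snap("scene")
ims=[]
for th in(-.6,-.4,-.2,0):
    q=p.copy();q[3]=th; overlay("scene",a,q,(280,170,60,60),6,"tmp.png"); ims.append(cv2.imread("pics/tmp.png"))
cv2.imwrite("pics/ov4.png",np.vstack([np.hstack(ims[:2]),np.hstack(ims[2:])])[:, :])
E
python3 -c "
import cv2;i=cv2.imread('pics/ov4.png');cv2.imwrite('pics/ov4.png',cv2.resize(i,(600,600)))"
```

```text
(no output)
```

View pics/ov4.png

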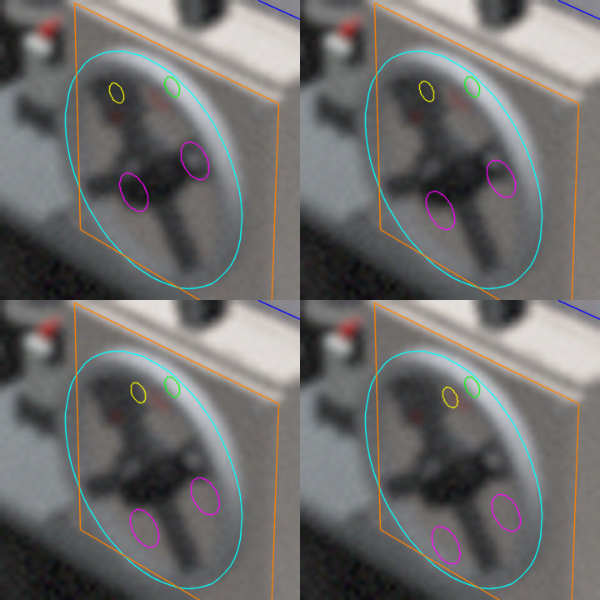

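```bash
python3 - <<'E'
from h import *
im=np.mean([snap("scene").astype(float) for _ in range(6)],0)
np.save("s5.npy",im)
f=np.clip((im-20)*1.6,0,255).astype(np.uint8)
save(f,"w5s.png",(285,175,50,50),12)
E
```

```text
(no output)
```

View pics/w5s.png

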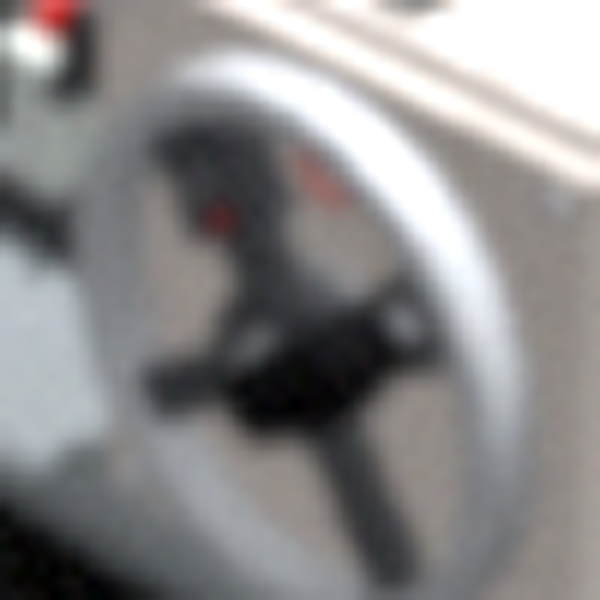

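The enlarged crop explains it. The red dot at (220,215) is a mark on the side of the lug, not its hole. The red streak at (320,180) is only the lower-left arc of the plate ring, and the rim hides the rest. I'll refit without those points, using the rim's extremes instead.

```bash
cat > fit2.py <<'E'
from fit import *
t=np.linspace(0,2*np.pi,180)
def rim(x): return np.c_[x+0*t,76*np.cos(t),115+76*np.sin(t)]
A5=lambda x,y:((x+.5)/12-.5+285,(y+.5)/12-.5+175)
# p: x0,y0,yaw,th0,w,x1,x2,hx,bx,by,bz, xr, th1, zf
def obs2(p):
    th,w,x1,x2,hx,bx,by,bz,xr,th1,zf=p[3:]
    pts=[]; A=lambda c,X,uv,wt=1:pts.append((c,X,uv,wt))
    A("scene",[hx,0,115],S(335,352))
    A("scene",han(th,-159),S(243,277)); A("top",han(th,-159),T(530,535),.7)
    A("scene",han(th1,-159),A5(262,402));A("scene",han(th,-109),S(318,244),.6);A("scene",han(th1,-109),A5(398,322),.6)
    A("scene",[x1,-w,210],S(572,172));A("top",[x1,-w,210],T(652,264));A("top",[x1,w,210],T(386,296));A("scene",[x1,w,210],S(365,78))
    A("scene",[x2,-w,210],S(722,98));A("top",[x2,-w,210],T(628,80));A("top",[x2,w,210],T(362,110))
    A("scene",[bx,by,bz],S(515,600));A("top",[bx,by,bz],T(738,512))
    A("top",[85,85,205],T(335,107),.5);A("top",[85,-85,205],T(660,77),.5)
    A("top",[-85,85,zf],T(365,410),.5);A("top",[-85,-85,zf],T(702,370),.5)
    A("scene",[-85,-85,zf],S(520,252),.5); A("scene",[-85,85,zf],S(247,132),.5)
    return pts
def ext(p):
    xr=p[11]; a=proj("scene",M(p,rim(xr)));b=proj("top",M(p,rim(xr)))
    return np.array([a[:,0].min()-291.6,a[:,0].max()-329.2,a[:,1].min()-179.8,a[:,1].max()-228.7,b[:,0].min()-288.4,b[:,0].max()-329.3])
def res2(p):
    r=[wt*(proj(c,M(p,X))[0]-np.array(uv)) for c,X,uv,wt in obs2(p)]
    return np.concatenate(r+[.7*ext(p),[(p[10]-20)/10,(p[13]-190)/4]])
if __name__=="__main__":
    r=least_squares(res2,[675,120,.04,-1.6,70,-30,80,-110,-95,-110,15,-100,-.6,190],loss="soft_l1")
    p=r.x;print(p.round(3),r.cost);J=r.jac;cov=np.linalg.inv(J.T@J);print("sd",np.sqrt(np.diag(cov))[[0,1,2,3,12]].round(3))
    for c,X,uv,wt in obs2(p): print(c,np.round(X,0),(proj(c,M(p,X))[0]-np.array(uv)).round(2))
    print("ext",ext(p).round(2)); print("plate hole",M(p,[-85,0,166]).round(1),"lug lock",M(p,[-103,0,166]).round(1))
    np.save("mt2.npy",p)
    from ov import overlay
    q=p.copy();q[3]=p[12];overlay("scene",np.load("s5.npy").astype(np.uint8),q[:11],(280,170,65,65),9,"ov5.png")
E
python3 fit2.py
```

```text
[ 6.79689e+02  1.20852e+02  5.40000e-02 -1.80700e+00  6.91530e+01
 -3.34100e+01  7.41900e+01 -1.11979e+02 -9.90390e+01 -1.05480e+02
  2.26290e+01 -1.03614e+02 -5.94000e-01  1.90262e+02] 6.062321127232672
sd [2.142 1.407 0.013 0.076 0.05 ]
scene [-112.    0.  115.] [0.16 0.34]
scene [-159.   13.  168.] [-0.67  0.5 ]
top [-159.   13.  168.] [0.61 0.07]
scene [-159.  -46.  146.] [-0.42 -0.01]
scene [-109.   13.  168.] [ 0.44 -0.35]
scene [-109.  -46.  146.] [0.98 0.15]
scene [-33. -69. 210.] [-0.45 -0.53]
top [-33. -69. 210.] [ 0.85 -0.71]
top [-33.  69. 210.] [ 0.56 -0.26]
scene [-33.  69. 210.] [-1.51 -1.21]
scene [ 74. -69. 210.] [ 0.14 -0.55]
top [ 74. -69. 210.] [-0.09 -0.1 ]
top [ 74.  69. 210.] [0.58 0.41]
scene [ -99. -105.   23.] [-0.09  0.16]
top [ -99. -105.   23.] [-0.03 -0.18]
top [ 85  85 205] [-0.09 -0.47]
top [ 85 -85 205] [-0.86 -2.06]
top [-85.  85. 190.] [ 1.19 -0.68]
top [-85. -85. 190.] [ 0.17 -1.23]
scene [-85. -85. 190.] [-0.9  1.2]
scene [-85.  85. 190.] [ 1.04 -0.28]
ext [ 0.59 -1.81 -0.02 -1.42 -0.33  0.14]
plate hole [[594.8 116.3 166. ]] lug lock [[576.8 115.3 166. ]]
```

View pics/ov5.png

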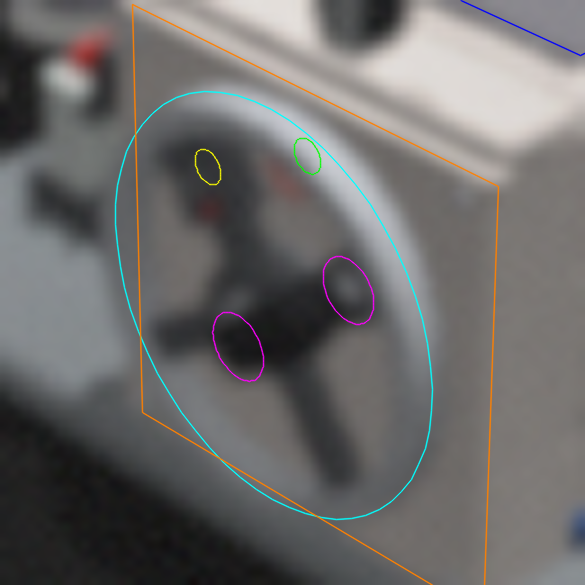

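```bash
python3 -m inch '[[0,0.1,0,2,0,0,0],[0,0.1,0,4.3,0,0,0],[0,0.1,4,4.3,0,0,0],[0,0.1,8,4.3,0,0,0],[0,0.1,9.8,4.3,0,0,0],[0,0.1,10.4,4.3,0,0,0],[0,0.1,11,4.3,0,0,0],[0,0.1,11.5,4.2,0,0,0],[0,0.1,12,4.0,0,0,0],[0,0.1,12.4,3.9,0,0,0],[0,0.1,12.8,3.8,0,0,0],[0,0.1,13.1,3.7,0,0,0],[0,0.1,13.1,3.7,0,0,0]]'
python3 - <<'E'
from h import *
print(st()[0]['contact_force'].round(1), st()[1].round(1))
im=np.mean([snap("scene").astype(float) for _ in range(4)],0)
f=np.clip((im-20)*1.6,0,255).astype(np.uint8)
save(f,"w6s.png",(275,155,70,75),8)
E
```

```text
clock: 8.68
position: [535.9, 61.6, 154.2]
ee_rot: [-0.707, -0.019, 0.017, 0.707]
contact_force: [0.9, -1.0, 2.0]
gripper_width: -0.0
[ 0.9 -1.   2. ] [535.9  61.6 154.2]
```

View pics/w6s.png

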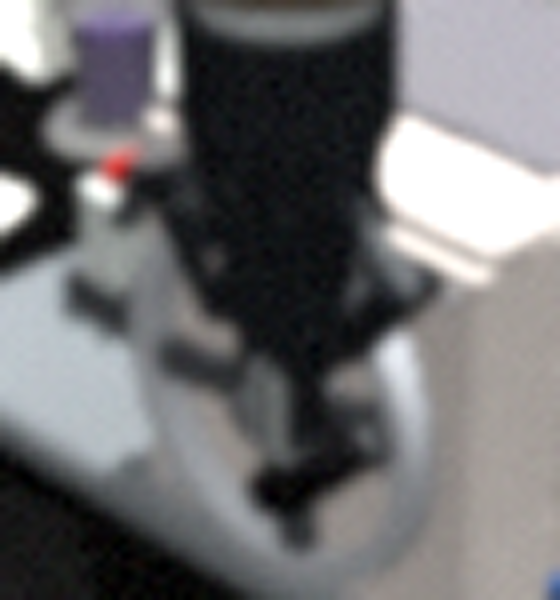

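The force is only about 2 N, so this is light pushing with the finger on top of the handle. I'll make the last 8.5 mm slowly, then lift and check.

```bash
python3 -m inch '[[0,0,0.25,0,0,0,0],[0,0,0.45,0,0,0,0],[0,0,0.65,0,0,0,0],[0,0,0.85,0,0,0,0],[0,0,0.85,0,0,0,0],[0,0,0.85,0,0,0,0]]'; python3 -m inch '[[0,0,-1,0,0,0,0],[0,0,-4,0,0,0,0],[0,0,-8,0,0,0,0],[0,0,-12,0,0,0,0],[0,0,-12,-4,0,0,0],[0,0,-12,-8,0,0,0],[0,0,-12,-12,0,0,0],[0,0,-12,-16,0,0,0],[0,0,-12,-20,0,0,0],[0,0,-12,-20,0,0,0]]'
python3 - <<'E'
from h import *
im=np.mean([snap("scene").astype(float) for _ in range(5)],0);np.save("s7.npy",im)
f=np.clip((im-20)*1.6,0,255).astype(np.uint8)
save(f,"w7s.png",(285,175,50,50),12)
from fit2 import *; from ov import overlay
p=np.load("mt2.npy");p[3]=0;overlay("scene",f,p[:11],(285,175,50,50),12,"w7o.png")
im=np.mean([snap("top").astype(float) for _ in range(5)],0);np.save("t7.npy",im)
f=np.clip((im-20)*1.6,0,255).astype(np.uint8); overlay("top",f,p[:11],(275,180,65,45),10,"w7t.png")
E
```

```text
clock: 9.38
position: [534.1, 61.7, 144.0]
ee_rot: [-0.707, -0.017, 0.019, 0.707]
contact_force: [0.0, 0.3, -0.1]
gripper_width: -0.3
clock: 10.22
position: [544.5, -143.3, 264.9]
ee_rot: [0.707, 0.016, -0.016, -0.707]
contact_force: [0.2, 0.8, 0.6]
gripper_width: -0.1
```

View pics/w7s.png

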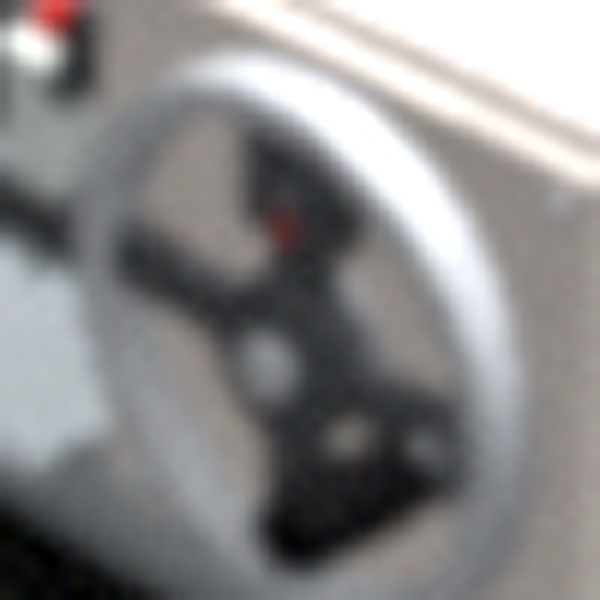

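View pics/w7o.png

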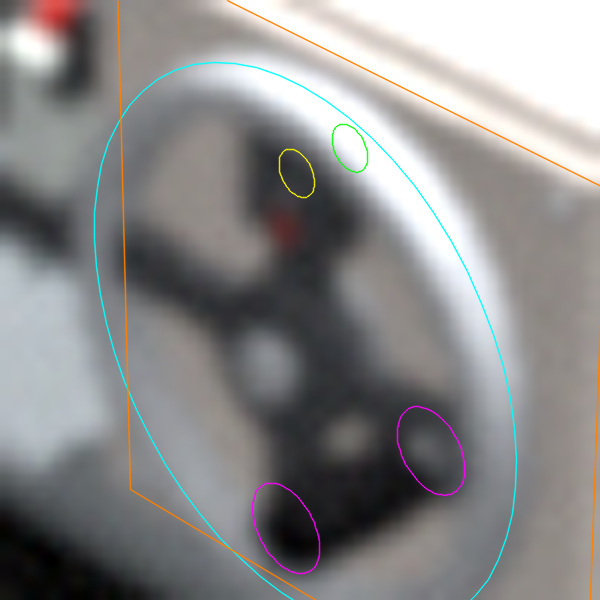

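View pics/w7t.png

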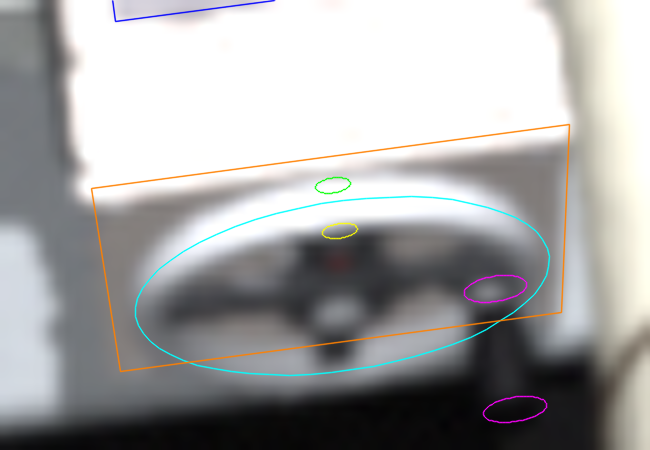

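The overlay at th = 0 matches: handle root at (425,447) against a predicted (431,450), and the lug at the top in both views. Next is the pin, so I'll work out the approach.

```bash
cat >> pin.py <<'E'
print("----")
for cam in(("top","scene"),("top",),("scene",)):
    f=lambda q:np.concatenate([proj(c,W([*q,0],X))[0]-np.array(uv) for c,X,uv in O if c in cam])
    r=least_squares(f,[543,-268,-.5],loss="soft_l1");print(cam,r.x[:2].round(1),np.degrees(r.x[2]).round(1),r.cost.round(2),"g",np.round(W([*r.x,0],[-25,0,12]),1))
E
python3 pin.py|sed -n '/----/,$p'; python3 - <<'E'
from h import *
go([520.5,-256,120],-28); print(st()[0]['joints'].round(2))
E
```

```text
----
('top', 'scene') [ 540.6 -269.1] -28.5 6.18 g [ 518.6 -257.1   12. ]
('top',) [ 541.2 -266.7] -27.8 1.04 g [ 519.1 -255.1   12. ]
('scene',) [ 539.3 -270.9] -28.9 3.35 g [ 517.4 -258.8   12. ]
shift cm [ -3.1   14.49 -11.73] turn [-1.000e-02  3.105e+01  0.000e+00]  t 10.72 pos [ 545.2 -137.2  264.9] F [-0.4 -0.9 -0.1] w -0.2
[ 0.04  0.27 -0.13 -0.   -1.18 -1.56]
```

```bash
python3 -m inch '[[0.5,0,0,-4,0,7,0],[0.5,-1,2,-8,0,14,0],[0.5,-3.2,5,-11.8,0,21,0],[0.5,-3.2,9,-11.8,0,28,0],[0.5,-3.2,13,-11.8,0,31,0],[0.5,-3.2,17,-11.8,0,31,0],[0.5,-3.2,18,-11.8,0,31,0],[0.5,-3.2,18,-11.8,0,31,0]]'
python3 - <<'E'
from h import *
go([519,-257,21.5],-28.3)
a=snap("scene");save(a,"g1s.png",(350,240,100,90),6.5);b=snap("top");save(b,"g1t.png",(375,175,70,65),9)
E
```

```text
clock: 11.38
position: [516.1, -256.7, 80.0]
ee_rot: [-0.686, 0.175, -0.168, 0.686]
contact_force: [0.5, -0.7, 0.8]
gripper_width: 42.5
shift cm [0.33 5.85 0.12] turn [ 0.14  0.23 -0.58]  t 11.38 pos [ 516.1 -256.7   80. ] F [ 0.5 -0.7  0.8] w 42.5
```

View pics/g1s.png

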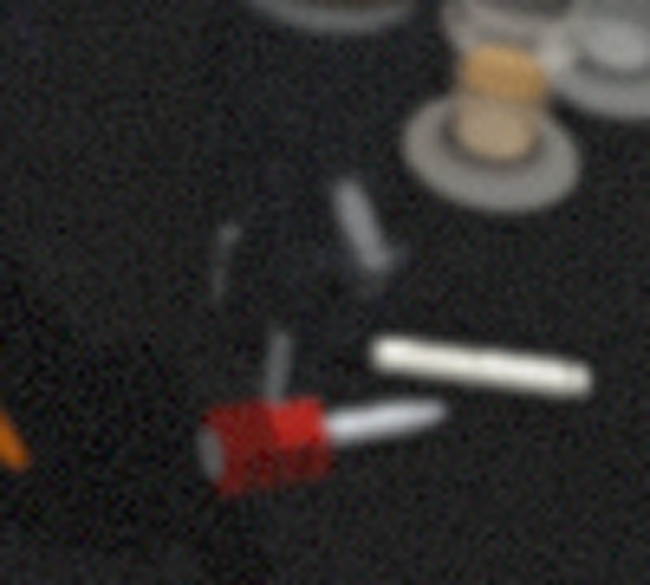

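View pics/g1t.png

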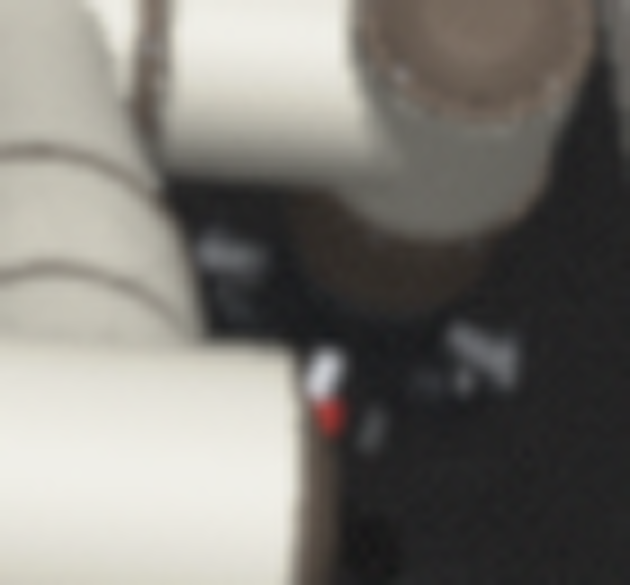

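The gripper is over the red handle with its fingers either side, one at (278,365) and one at (365,250), clear of the marker. I'll go down to z = 21.5 and close.

```bash
python3 -m inch '[[0.5,0.3,2,0.1,0,0,0],[0.5,0.3,4,0.1,0,0,0],[0.5,0.3,5,0.1,0,0,0],[0.5,0.3,5.5,0.1,0,0,0],[0.5,0.3,5.85,0.1,0,0,0],[0.5,0.3,5.85,0.1,0,0,0]]'; python3 -m inch '[[0,0,0,0,0,0,0],[0,0,0,0,0,0,0],[0,0,0,0,0,0,0],[0,0,0,0,0,0,0],[0,0,0,0,0,0,0],[0,0,0,0,0,0,0]]'
python3 - <<'E'
from h import *
go([519,-257,21.5],-28.3)
E
```

```text
clock: 11.98
position: [523.0, -258.3, 27.0]
ee_rot: [0.686, -0.171, 0.172, -0.686]
contact_force: [-0.9, -0.1, -0.5]
gripper_width: 42.4
clock: 12.48
position: [523.3, -258.5, 27.7]
ee_rot: [0.686, -0.17, 0.172, -0.686]
contact_force: [-0.4, 1.4, 6.3]
gripper_width: 22.5
shift cm [-0.45  0.62 -0.08] turn [-0.03  0.29  0.14]  t 12.48 pos [ 523.3 -258.5   27.7] F [-0.4  1.4  6.3] w 22.5
```

The grasp is about 6 mm too high because the earlier reading lagged the command. I'll open, lower and grip again.

```bash
python3 -m inch '[[0.5,0,0,0,0,0,0],[0.5,0,0,0,0,0,0],[0.5,0,0,0,0,0,0],[0.5,0,0,0,0,0,0],[0.5,-0.4,0.2,0,0,0,0],[0.5,-0.4,0.4,0,0,0,0],[0.5,-0.4,0.55,0,0,0,0],[0.5,-0.4,0.55,0,0,0,0],[0.5,-0.4,0.55,0,0,0,0]]'
python3 - <<'E'
from h import *
a=snap("scene");save(a,"g2s.png",(350,240,100,90),6.5)
go([519,-257,21.5],-28.3)
E
```

```text
clock: 13.23
position: [518.8, -256.4, 20.6]
ee_rot: [0.686, -0.171, 0.171, -0.686]
contact_force: [-0.3, 0.7, -0.1]
gripper_width: 42.6
shift cm [ 0.04 -0.08 -0.05] turn [ 0.    0.26 -0.  ]  t 13.28 pos [ 518.9 -256.4   20.7] F [-0.   1.1  1.1] w 42.8
```

View pics/g2s.png

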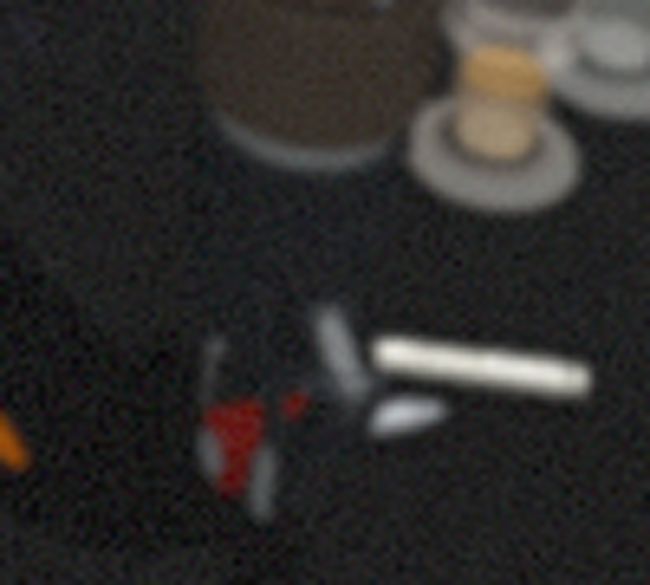

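```bash
python3 -m inch '[[0,0,0,0,0,0,0],[0,0,0,0,0,0,0],[0,0,0,0,0,0,0],[0,0,0,0,0,0,0],[0,0,0,0,0,0,0],[0,0,0,0,0,0,0],[0,0,0,0,0,0,0]]'; python3 -c "
from h import *
go([519,-257,21.5],-28.3)"; python3 -m inch '[[0,0,-0.5,0,0,0,0],[0,0,-1.5,0,0,0,0],[0,0,-4,0,0,0,0],[0,0,-8,0,0,0,0],[0,0,-12,0,0,0,0],[0,0,-16,0,0,0,0],[0,0,-16.5,0,0,0,0],[0,0,-16.5,0,0,0,0],[0,0,-16.5,0,0,0,0]]'
python3 - <<'E'
from h import *
a=snap("scene");save(a,"g3s.png",(340,200,110,100),6);b=snap("top");save(b,"g3t.png",(375,175,70,65),9)
go([519,-257,200],-28.3)
print(onz("top",(255,190),60),arm.read_state()['joints'].round(2))
E
```

```text
clock: 13.87
position: [519.1, -256.4, 21.1]
ee_rot: [0.686, -0.171, 0.171, -0.686]
contact_force: [-0.0, -0.1, 3.3]
gripper_width: 22.8
shift cm [ 0.02 -0.04 -0.06] turn [-0.01  0.27  0.04]  t 13.87 pos [ 519.1 -256.4   21.1] F [-0.  -0.1  3.3] w 22.8
clock: 14.62
position: [518.0, -256.0, 185.7]
ee_rot: [-0.686, 0.172, -0.171, 0.686]
contact_force: [-0.0, -0.4, -1.7]
gripper_width: 22.7
shift cm [ 0.18 -1.62 -0.02] turn [ 0.04  0.23 -0.24]  t 14.72 pos [ 517.4 -256.   183.8] F [-0.6 -0.7 -0.9] w 23.1
[697.18097878 313.54204954  60.        ] [-0.18  0.36 -0.2  -0.   -1.01 -1.88]
```

View pics/g3s.png

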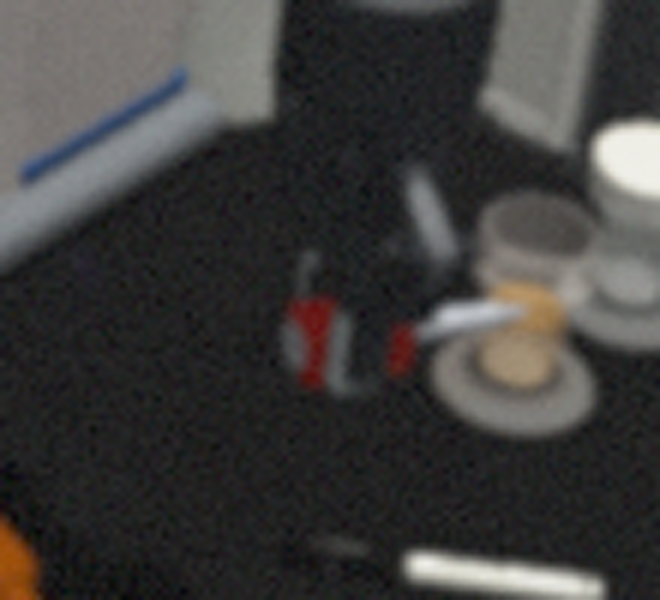

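The pin is lifted and level, with the shaft pointing at (520,312) in the crop. I'll go to a pre-insert pose in front of the hole.

```bash
python3 - <<'E'
from h import *
from fit import M
p=np.load("mt2.npy")
t=M(p,[-200,0,175.5])[0]; print(t); go(t,2.8)
E
```

```text
[479.97621557 110.13414193 175.5       ]
shift cm [-20.53   0.9   30.54] turn [-3.000e-02 -3.087e+01 -2.500e-01]  t 14.72 pos [ 517.4 -256.   183.8] F [-0.6 -0.7 -0.9] w 23.1
```

```bash
python3 -m inch '[[0,-3,0,3,0,-7,0],[0,-5,0,6,0,-14,0],[0,-7.5,0,9.5,0,-21,0],[0,-10,0,13,0,-28,0],[0,-12.5,0,16.5,0,-31,0],[0,-15,0,20,0,-31,0],[0,-17.5,0,24,0,-31,0],[0,-19.5,0,28,0,-31,0],[0,-20.5,0.9,30.5,0,-31,0],[0,-20.5,0.9,30.5,0,-31,0],[0,-20.5,0.9,30.5,0,-31,0],[0,-20.5,0.9,30.5,0,-31,0]]'
python3 - <<'E'
from h import *
from fit import M
from ov import overlay
p=np.load("mt2.npy")
go(M(p,[-200,0,175.5])[0],2.8)
p[3]=0
for c,crop,s in(("scene",(265,140,80,80),8),("top",(265,165,80,70),8)):
    im=np.mean([snap(c).astype(float) for _ in range(4)],0)
    f=np.clip((im-20)*1.6,0,255).astype(np.uint8); np.save("i8_"+c,im)
    save(f,f"i8_{c}.png",crop,s)
s,pos,r=st(); ax=r.apply([1,0,0]);pa=pos+r.apply([0,9,0]);print("tip exp",pa+75*ax, proj("scene",[pa+75*ax,pa+25*ax]),proj("top",[pa+75*ax,pa+25*ax]))
E
```

```text
clock: 15.72
position: [480.3, 108.9, 175.2]
ee_rot: [0.708, 0.017, -0.02, -0.706]
contact_force: [-0.1, 0.6, -1.3]
gripper_width: 22.9
shift cm [-0.03 -0.03  0.12] turn [ 0.11  0.2  -0.21]  t 15.72 pos [480.3 108.9 175.2] F [-0.1  0.6 -1.3] w 22.9
tip exp [556.26770532 112.25310759 167.97869585] [[304.48576749 191.0886171 ]
 [291.41553222 197.26921639]] [[309.81460751 207.56006347]
 [311.72502342 220.51624395]]
```

View pics/i8_scene.png

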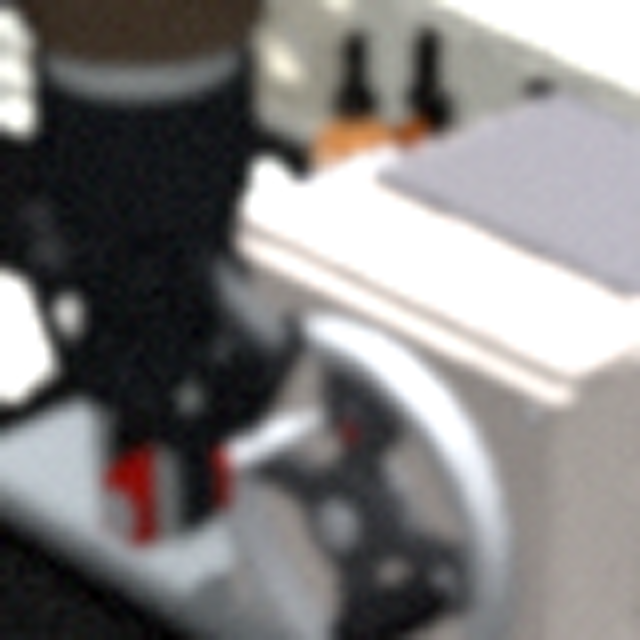

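View pics/i8_top.png

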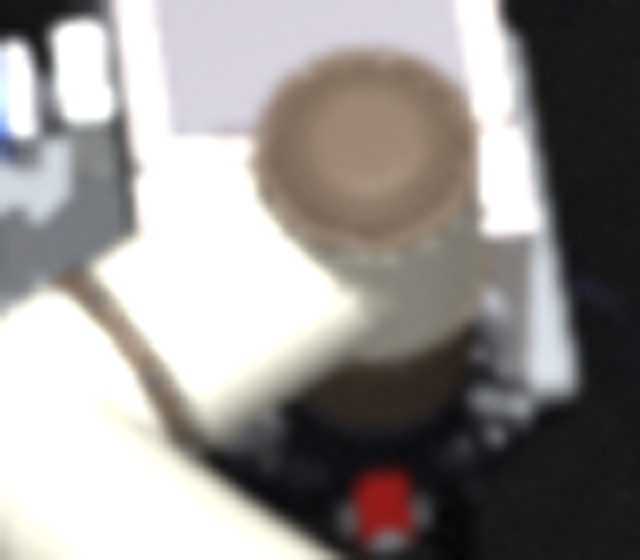

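The scene view shows the pin tip at about (305.0,191.3) px against the robot's prediction of (304.5,191.1), so the camera and arm agree. Now I'll look for the actual lug hole in the earlier unobstructed frame.

```bash
python3 - <<'E'
from fit2 import *
im=np.load("s7.npy"); f=np.clip((im-30)*4,0,255).astype(np.uint8); save(f,"lug_s.png",(300,180,22,20),30)
im=np.load("t7.npy"); f=np.clip((im-30)*4,0,255).astype(np.uint8); save(f,"lug_t.png",(295,193,28,24),25)
p=np.load("mt2.npy")
print(proj("scene",M(p,[[-103,0,166],[-85,0,166],[-103,0,115],[-103,15,166],[-103,-15,166]])).round(2), proj("top",M(p,[[-103,0,166],[-103,0,115]])).round(2))
E
```

```text
[[309.23 188.96]
 [313.66 186.85]
 [309.28 203.81]
 [305.71 187.12]
 [312.8  190.82]] [[308.48 202.59]
 [308.79 208.41]]
```

View pics/lug_s.png

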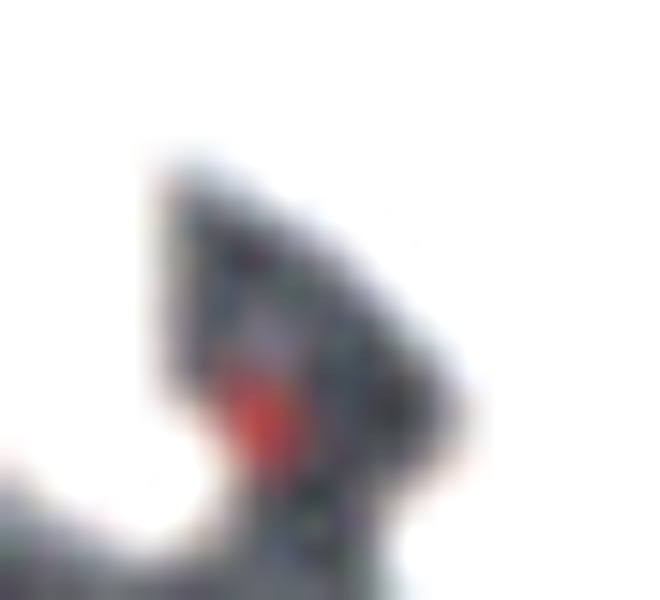

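View pics/lug_t.png

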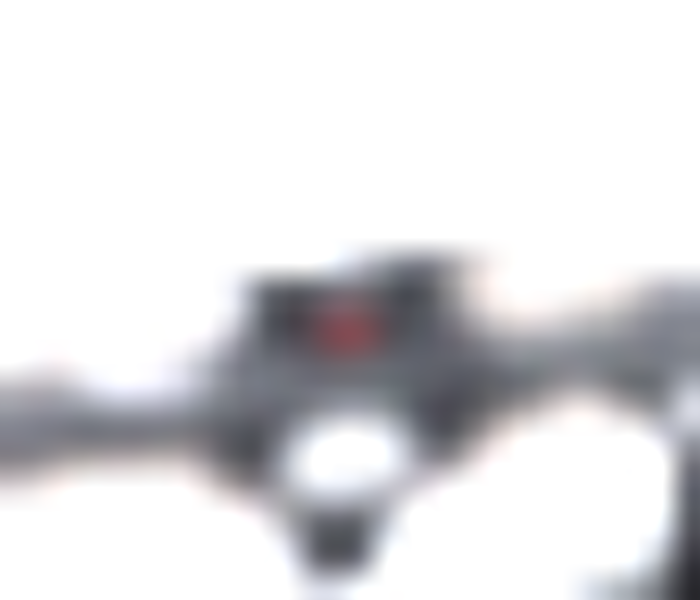

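```bash
python3 - <<'E'
from fit2 import *
p=np.load("mt2.npy")
def toM(X):
    d=np.array(X)-[p[0],p[1],0];c,s=np.cos(p[2]),np.sin(p[2]);return np.array([c*d[0]+s*d[1],-s*d[0]+c*d[1],d[2]]).round(1)
for n,s,t in(("red",(308.35,193.7),(308.4,205.7)),("hub",(306.9,205.0),(308.3,210.7)),("hroot",A5(425,447),(275+49/1-.05,180+29))):
    X,g=tri(("scene",s),("top",t)); print(n,X.round(1),g.round(1),toM(X))
n=M(p,[1,0,0])[0]-M(p,[0,0,0])[0]
for nm,uv,x in(("hub sc",(306.9,205.0),-112),("red sc",(308.35,193.7),-103),("dot sc",(308.5,190.35),-103),("red top","t",-103),("lugL",(305.0,187),-103)):
    c="scene"
    if uv=="t": c,uv="top",(308.4,205.7)
    print(nm,toM(onplane(c,uv,M(p,[x,0,0])[0],n)))
print("hub top",toM(onplane("top",(308.3,210.7),M(p,[-112,0,0])[0],n)))
E
```

```text
red [572.7 116.  150.7] 2.1 [-107.1    0.8  150.7]
hub [569.2 117.7 112.6] 0.5 [-110.4    2.8  112.6]
hroot [569.5  60.3 116.4] 1.5 [-113.3  -54.5  116.4]
hub sc [-112.     0.8  114.4]
red sc [-103.     3.8  148.3]
dot sc [-103.     3.1  160. ]
red top [-103.     0.9  139.4]
lugL [-103.    18.1  165.2]
hub top [-112.     3.   115.6]
```

Measured against the wheel itself, the hub is at y_m of about +1 to +3 mm, so I'll aim about +1.5 mm. I'll shift and go forward until the nose is just short of the lug, then look.

```bash
python3 -m inch '[[0,0.3,0,0.27,0,0,0],[0,0.8,0,0.27,0,0,0],[0,1.2,0.05,0.27,0,0,0],[0,1.2,0.05,0.27,0,0,0],[0,1.2,0.05,0.27,0,0,0]]'
python3 - <<'E'
from h import *
im=np.mean([snap("scene").astype(float) for _ in range(5)],0)
f=np.clip((im-25)*2.5,0,255).astype(np.uint8)
save(f,"i9.png",(285,175,40,35),18)
s,pos,r=st(); ax=r.apply([1,0,0]);pa=pos+r.apply([0,9,0]);print(pos,s['contact_force'],"tip exp",pa+75*ax, proj("scene",[pa+75*ax,pa+25*ax]))
E
```

```text
clock: 16.53
position: [493.4, 112.5, 176.1]
ee_rot: [0.707, 0.018, -0.018, -0.707]
contact_force: [0.2, 0.6, -0.9]
gripper_width: 22.7
[492.99094783 112.48232676 176.28040338] [-0.77484908 -0.06549126 -0.3605966 ] tip exp [567.88945525 116.35837201 167.26986179] [[306.65191121 189.44790916]
 [293.75940944 195.53885265]]
```

View pics/i9.png

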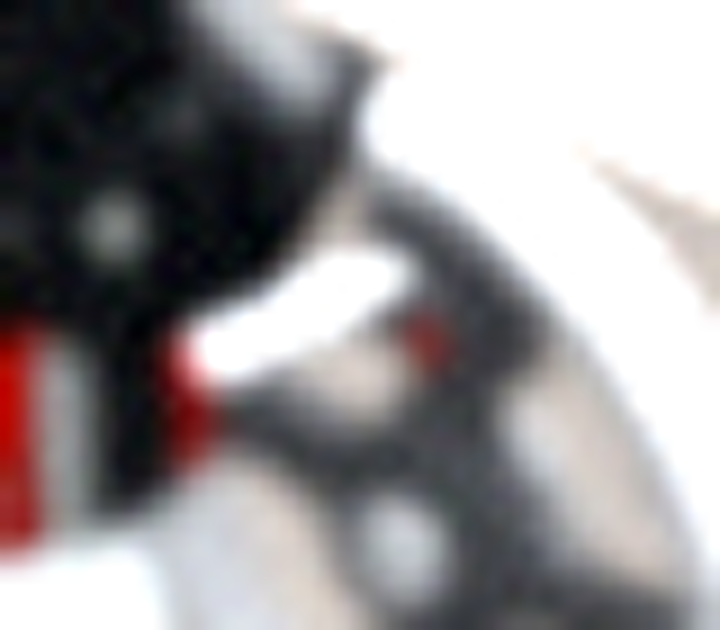

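The nose is at (307.2,189.3) px, just short of the lug and in line with the expected hole. I'll advance in small steps and watch the force.

```bash
python3 -m inch '[[0,0.3,0.05,0,0,0,0],[0,0.6,0.05,0,0,0,0],[0,0.9,0.05,0,0,0,0],[0,1.2,0.05,0,0,0,0],[0,1.2,0.05,0,0,0,0]]'
python3 - <<'E'
from h import *
print(st()[0]['contact_force'].round(1),st()[1].round(1),st()[0]['wrist_torque'].round(2))
im=np.mean([snap("scene").astype(float) for _ in range(3)],0)
f=np.clip((im-25)*2.5,0,255).astype(np.uint8)
save(f,"i10.png",(285,175,40,35),18)
print(st()[0]['contact_force'].round(1),st()[1].round(1))
E
```

```text
clock: 17.2
position: [505.5, 112.9, 175.6]
ee_rot: [0.707, 0.018, -0.018, -0.707]
contact_force: [0.7, -0.9, -1.0]
gripper_width: 22.7
[ 0.7 -0.9 -1. ] [505.5 112.9 175.6] [-0.36 -0.13 -0.07]
[ 0.4 -2.3 -1.5] [505.2 112.9 175.7]
```

View pics/i10.png

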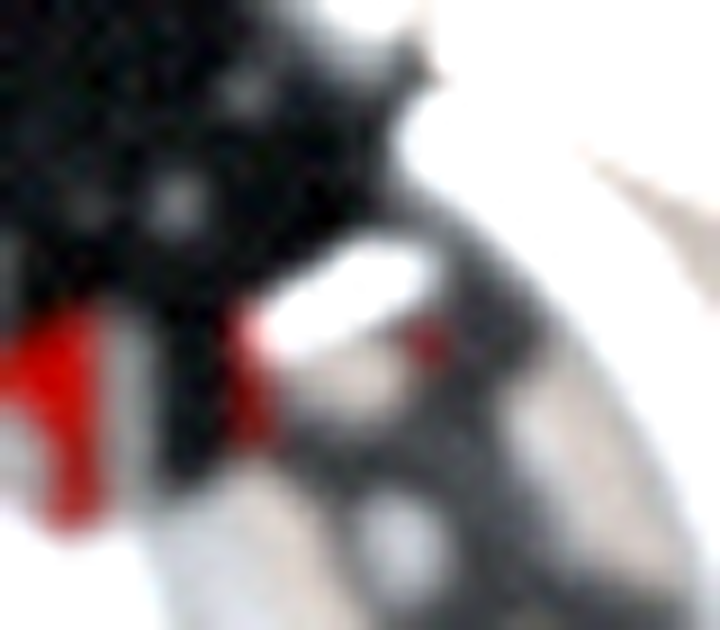

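The shaft is shortening in the picture with no axial force, so the nose is in the lug hole. I'll continue.

```bash
python3 -m inch '[[0,0.3,0,0,0,0,0],[0,0.6,0,0,0,0,0],[0,0.9,0,0,0,0,0],[0,1.2,0,0,0,0,0],[0,1.2,0,0,0,0,0]]'
python3 - <<'E'
from h import *
print(st()[0]['contact_force'].round(1),st()[1].round(1),st()[0]['wrist_torque'].round(2))
E
```

```text
clock: 17.77
position: [517.6, 113.6, 175.5]
ee_rot: [0.707, 0.018, -0.018, -0.707]
contact_force: [-0.1, -2.5, -1.8]
gripper_width: 23.2
[-0.1 -2.5 -1.8] [517.6 113.6 175.5] [-0.87  0.23 -0.14]
```

```bash
python3 -m inch '[[0,0.2,0,-0.05,0,0,0],[0,0.4,0,-0.05,0,0,0],[0,0.6,0,-0.05,0,0,0],[0,0.8,0,-0.05,0,0,0],[0,1.0,0,-0.05,0,0,0],[0,1.0,0,-0.05,0,0,0]]'
python3 - <<'E'
from h import *
print(st()[0]['contact_force'].round(1),st()[1].round(1),st()[0]['wrist_torque'].round(2))
im=np.mean([snap("scene").astype(float) for _ in range(3)],0)
f=np.clip((im-25)*2.5,0,255).astype(np.uint8)
save(f,"i11.png",(285,175,40,35),18)
E
```

```text
clock: 18.27
position: [527.7, 113.9, 175.8]
ee_rot: [-0.707, -0.018, 0.018, 0.707]
contact_force: [-0.9, -1.7, -2.8]
gripper_width: 22.3
[-0.9 -1.7 -2.8] [527.7 113.9 175.8] [-0.58  0.15 -0.09]
```

View pics/i11.png

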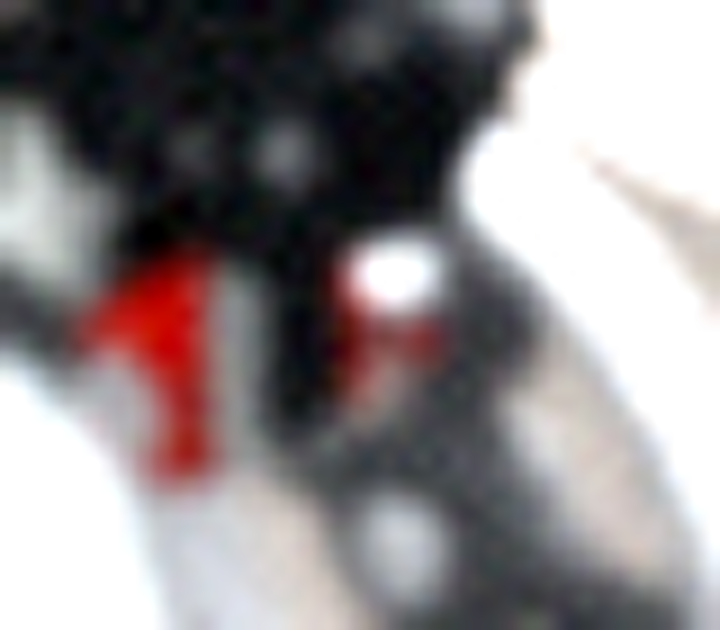

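```bash
python3 -m inch '[[0,0.3,0.05,0,0,0,0],[0,0.6,0.05,0,0,0,0],[0,0.9,0.05,0,0,0,0],[0,1.2,0.05,0,0,0,0],[0,1.4,0.05,0,0,0,0],[0,1.4,0.05,0,0,0,0]]'
python3 - <<'E'
from h import *
print(st()[0]['contact_force'].round(1),st()[1].round(1),st()[0]['wrist_torque'].round(2))
E
```

```text
clock: 18.92
position: [542.0, 114.7, 175.4]
ee_rot: [-0.707, -0.019, 0.018, 0.707]
contact_force: [1.0, -1.1, -1.9]
gripper_width: 22.8
[ 1.  -1.1 -1.9] [542.  114.7 175.4] [-0.49 -0.16 -0.05]
```

```bash
python3 -m inch '[[0,0.15,0,0,0,0,0],[0,0.3,0,0,0,0,0],[0,0.45,0,0,0,0,0],[0,0.6,0,0,0,0,0],[0,0.6,0,0,0,0,0]]'
python3 - <<'E'
from h import *
print(st()[0]['contact_force'].round(1),st()[1].round(1),st()[0]['wrist_torque'].round(2))
im=np.mean([snap("scene").astype(float) for _ in range(3)],0)
f=np.clip((im-25)*2.5,0,255).astype(np.uint8)
save(f,"i12.png",(285,175,40,35),18)
E
```

```text
clock: 19.33
position: [546.2, 114.8, 175.3]
ee_rot: [0.707, 0.017, -0.019, -0.707]
contact_force: [-5.2, -0.1, 1.9]
gripper_width: 22.9
[-5.2 -0.1  1.9] [546.2 114.8 175.3] [-0.05  1.24  0.05]
```

View pics/i12.png

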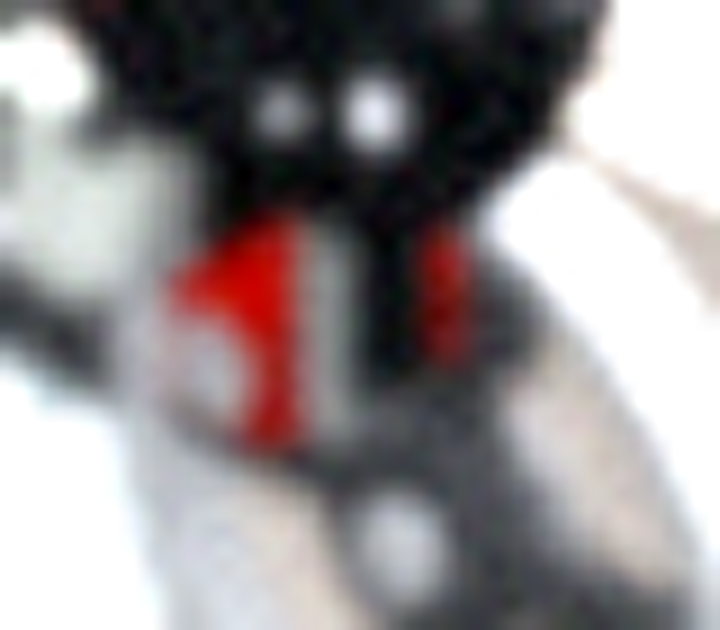

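The shaft is no longer visible, the red face meets the dark lug at about (470,300), and there is 5 N of resistance. I'll press 2 mm more to confirm it is seated.

```bash
python3 -m inch '[[0,0.1,0,0,0,0,0],[0,0.2,0,0,0,0,0],[0,0.2,0,0,0,0,0],[0,0.2,0,0,0,0,0]]'
python3 - <<'E'
from h import *
for _ in range(2): print(st()[0]['contact_force'].round(1),st()[1].round(1),st()[0]['wrist_torque'].round(2)); snap("scene")
E
```

```text
clock: 19.82
position: [546.3, 114.7, 175.3]
ee_rot: [0.707, 0.016, -0.02, -0.707]
contact_force: [-10.9, 1.3, 6.4]
gripper_width: 22.8
[-10.9   1.3   6.4] [546.3 114.7 175.3] [0.45 2.92 0.03]
[-11.3   1.4   4.5] [546.3 114.7 175.3] [0.42 2.88 0.12]
```

```bash
python3 -m inch '[[0,-0.15,0,0,0,0,0],[0.6,-0.15,0,0,0,0,0],[0.6,-0.15,0,0,0,0,0],[0.6,-0.15,0,0,0,0,0],[0.6,-0.15,0,0,0,0,0],[0.6,-0.15,0,0,0,0,0],[0.6,-1,0,0,0,0,0],[0.6,-2.5,0,0,0,0,0],[0.6,-2.5,-3,0,0,0,0],[0.6,-2.5,-7,0,0,0,0],[0.6,-6,-9,0,0,0,0],[0.6,-10,-9,0,0,0,0],[0.6,-12,-9,-4,0,0,0],[0.6,-12,-9,-8,0,0,0],[0.6,-12,-9,-12,0,0,0],[0.6,-12,-9,-12,0,0,0]]'
python3 - <<'E'
from h import *
from fit2 import *
from ov import overlay
p=np.load("mt2.npy");p[3]=0
for c,crop,s in(("scene",(280,165,60,60),10),("top",(280,180,60,50),12)):
    im=np.mean([snap(c).astype(float) for _ in range(4)],0); np.save("e_"+c,im)
    save(np.clip((im-25)*1.8,0,255).astype(np.uint8),f"e_{c}.png",crop,s)
E
```

```text
clock: 21.25
position: [433.8, -15.7, 265.7]
ee_rot: [0.707, 0.016, -0.016, -0.707]
contact_force: [-0.2, 0.3, 0.1]
gripper_width: 51.2
```

View pics/e_scene.png

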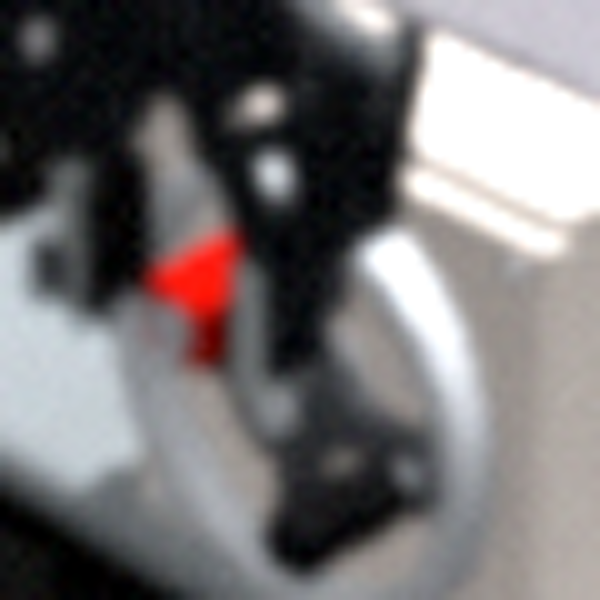

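View pics/e_top.png

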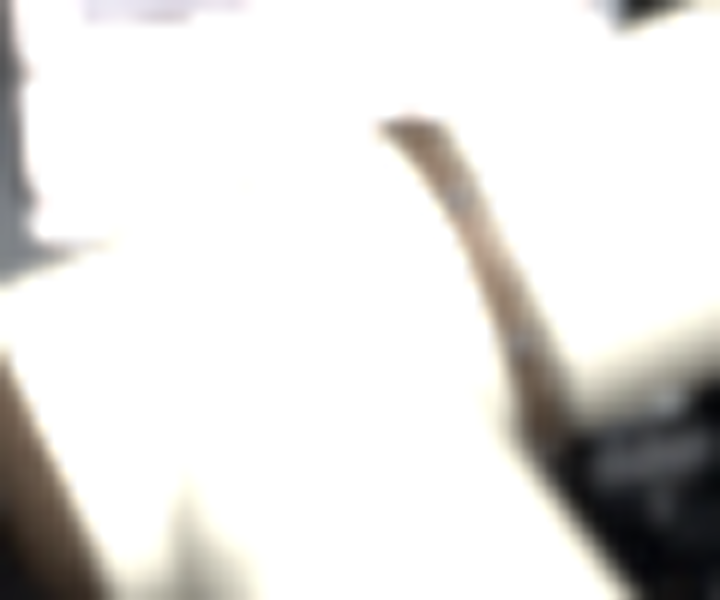

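The gripper still hides the pin from both cameras, so I'll move clear.

```bash
python3 -m inch '[[0.6,0,-3,-3,0,0,0],[0.6,0,-6,-7,0,0,0],[0.6,0,-8,-11,0,0,0],[0.6,0,-8,-15,0,0,0],[0.6,0,-8,-19,0,0,0],[0.6,0,-8,-23,0,0,0],[0.6,0,-8,-27,0,0,0],[0.6,0,-8,-30,0,0,0],[0.6,0,-8,-30,0,0,0]]'
python3 - <<'E'
from h import *
for c,crop,s in(("scene",(280,165,60,60),10),("top",(280,180,60,50),12)):
    im=np.mean([snap(c).astype(float) for _ in range(4)],0); np.save("e_"+c,im)
    save(np.clip((im-25)*1.8,0,255).astype(np.uint8),f"e2_{c}.png",crop,s)
E
```

```text
clock: 22.4
position: [451.5, -314.8, 343.7]
ee_rot: [0.707, 0.016, -0.018, -0.707]
contact_force: [1.8, 0.9, 0.7]
gripper_width: 51.0
```

View pics/e2_scene.png

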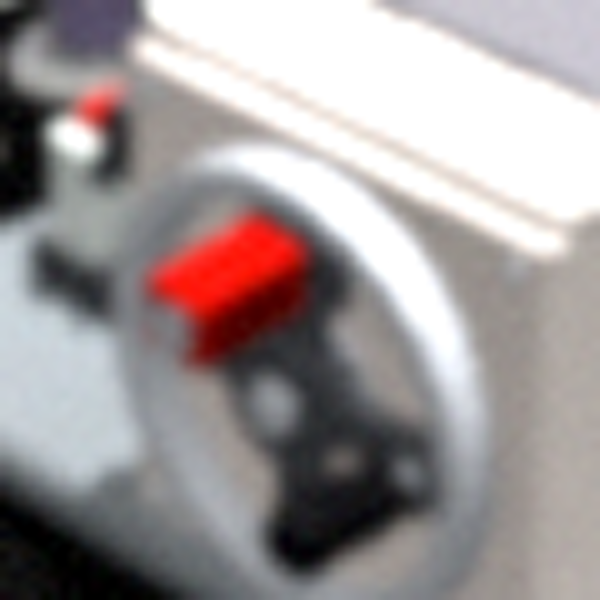

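View pics/e2_top.png

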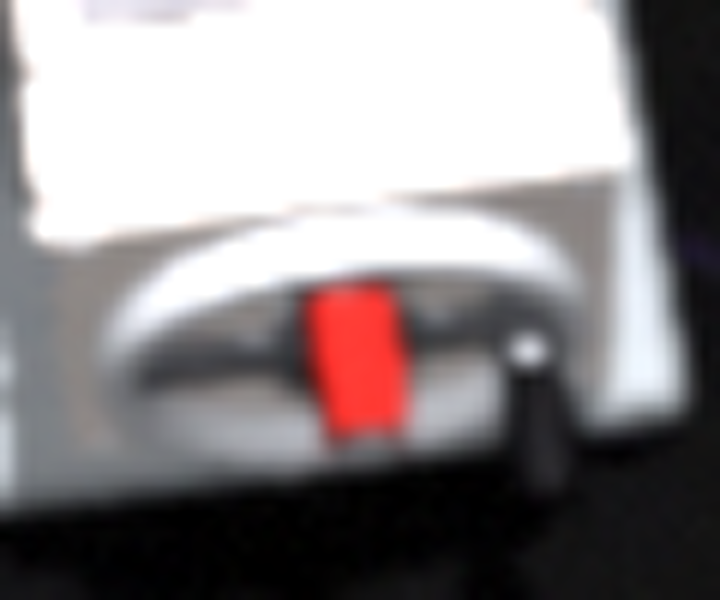

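```bash
python3 - <<'E'
from fit2 import *
p=np.load("mt2.npy")
E=lambda x,y:((x+.5)/10-.5+280,(y+.5)/10-.5+165); Tt=lambda x,y:((x+.5)/12-.5+280,(y+.5)/12-.5+180)
# corners of handle: model (dx along, dy, dz) ; front-top-left etc.
O=[("scene",[0,12,12],E(262,212)),("scene",[0,-12,12],E(311,256)),("scene",[-44,12,12],E(150,278)),("scene",[-44,-12,12],E(203,318)),("scene",[-44,-12,-12],E(196,364)),("scene",[0,-12,-12],E(306,300)),
("top",[-44,12,12],Tt(324,437)),("top",[-44,-12,12],Tt(409,425)),("top",[0,12,12],Tt(306,290)),("top",[0,-12,12],Tt(393,282))]
def P3(q,X):
    Rm=R.from_euler("zy",[q[3],q[4]]).as_matrix(); return M(p,(Rm@np.array(X,float)+q[:3]))[0]
f=lambda q:np.concatenate([proj(c,P3(q,X))[0]-np.array(uv) for c,X,uv in O])
for cams in (("scene","top"),("scene",),("top",)):
    g=lambda q:np.concatenate([proj(c,P3(q,X))[0]-np.array(uv) for c,X,uv in O if c in cams]+[[q[4]/.02, (q[2]-166)/3]])
    r=least_squares(g,[-103,0,166,0,0],loss="soft_l1"); print(cams,r.x.round(3),r.cost.round(2)); print(f(r.x).reshape(-1,2).round(1).tolist())
print(st()[0]['clock'],st()[0]['contact_force'])
E
```

```text
('scene', 'top') [-1.09397e+02 -6.35000e-01  1.61387e+02 -7.00000e-03 -8.00000e-03] 5.86
[[-0.8, 0.4], [-0.1, -1.1], [-1.0, -0.9], [-0.6, -1.8], [0.2, 0.8], [0.5, 1.7], [0.5, -0.8], [0.3, -0.7], [0.4, 0.1], [-0.1, -0.1]]
('scene',) [-1.14655e+02 -7.08200e+00  1.65715e+02  1.20000e-02 -3.00000e-03] 4.15
[[-0.7, 0.5], [0.2, -1.0], [-0.7, -0.7], [-0.2, -1.6], [0.6, 1.1], [0.8, 1.9], [2.8, -0.2], [2.5, -0.2], [2.4, 0.7], [1.9, 0.4]]
('top',) [-1.12883e+02  3.19000e-01  1.66054e+02 -2.80000e-02 -1.00000e-03] 0.3
[[-1.8, -0.8], [-1.2, -2.1], [-2.3, -2.3], [-2.1, -3.1], [-1.2, -0.4], [-0.7, 0.6], [0.1, -0.5], [-0.1, -0.2], [0.3, 0.4], [-0.2, 0.3]]
22.8 [0.05329774 0.24056001 0.905278  ]
```

Pin and handwheel look right in both views: red handle against the lug, no shaft visible. However, the numeric fit puts the shoulder about 6 mm short of my estimated lug face. My x estimate for the microtome is loose, because the rim cuts off the handle front in the top view. So I'll check by pushing the handle's rear end with shut fingers.

```bash
python3 - <<'E'
from h import *
go([485,112,176],2.8)
E
```

```text
shift cm [ 5.62 16.97 41.92] turn [0.01 0.28 0.04]  t 22.8 pos [ 451.2 -309.6  345.8] F [0.1 0.2 0.9] w 51.4
```

```bash
python3 -m inch '[[0,1,0,4,0,0,0],[0,2,0,8,0,0,0],[0,3,0,12,0,0,0],[0,4,0,16,0,0,0],[0,5,0,20,0,0,0],[0,5.6,0,24,0,0,0],[0,5.6,0,28,0,0,0],[0,5.6,0,32,0,0,0],[0,5.6,1,36,0,0,0],[0,5.6,4,40,0,0,0],[0,5.6,8,41.9,0,0,0],[0,5.6,12,41.9,0,0,0],[0,5.6,16,41.9,0,0,0],[0,5.6,17,41.9,0,0,0],[0,5.6,17,41.9,0,0,0],[0,5.6,17,41.9,0,0,0]]'
python3 - <<'E'
from h import *
go([510,113,176],2.8)
save(snap("scene"),"q1.png",(265,140,80,80),8)
E
```

```text
clock: 24.13
position: [485.2, 111.1, 175.6]
ee_rot: [0.707, 0.019, -0.019, -0.707]
contact_force: [0.3, -0.6, 0.9]
gripper_width: 0.1
shift cm [ 2.48 -0.04  0.06] turn [ 0.05  0.26 -0.01]  t 24.13 pos [485.2 111.1 175.6] F [ 0.3 -0.6  0.9] w 0.1
```

View pics/q1.png

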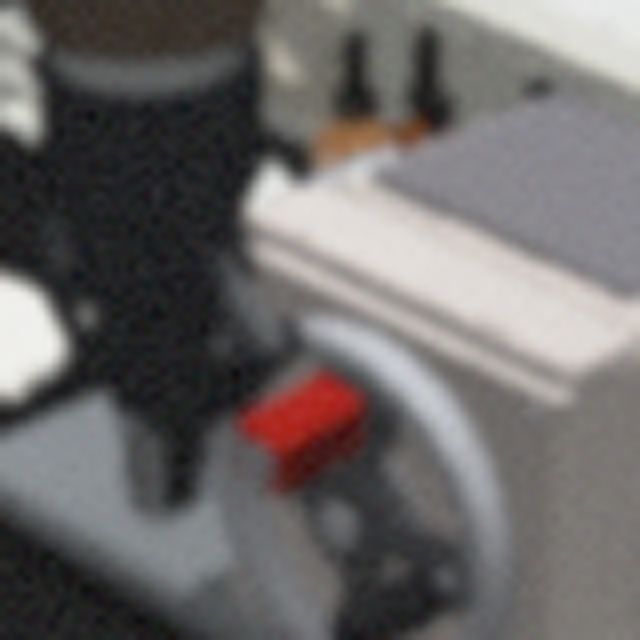

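```bash
python3 -m inch '[[0,1,0,0,0,0,0],[0,2,0,0,0,0,0],[0,2.4,0,0,0,0,0],[0,2.7,0,0,0,0,0],[0,3,0,0,0,0,0],[0,3.3,0,0,0,0,0],[0,3.3,0,0,0,0,0]]'; python3 -m inch '[[0,0.2,0,0,0,0,0],[0,0.4,0,0,0,0,0],[0,0.4,0,0,0,0,0]]'
```

```text
clock: 24.77
position: [515.0, 111.3, 174.8]
ee_rot: [0.708, 0.015, -0.021, -0.706]
contact_force: [-10.0, 1.9, 7.0]
gripper_width: 0.1
clock: 25.02
position: [515.3, 110.5, 174.4]
ee_rot: [0.708, 0.012, -0.024, -0.705]
contact_force: [-19.0, 2.3, 11.8]
gripper_width: 0.3
```

At 10 N and then 19 N the handle stays put (TCP 515.0, then 515.3), so the rear face is at about 526 and the shoulder at about 570. The red dot on the lug's front face triangulated to x = 572.7, so the shoulder is seated and my fitted origin was a few mm too far. I'll back off and do a final look.

```bash
python3 -m inch '[[0,-0.7,0,0,0,0,0],[0,-2,0,0,0,0,0],[0,-4,0,0,0,0,0],[0,-7,-3,0,0,0,0],[0,-7,-7,-4,0,0,0],[0,-7,-11,-8,0,0,0],[0,-7,-15,-12,0,0,0],[0,-7,-17,-16,0,0,0],[0,-7,-17,-20,0,0,0],[0,-7,-17,-24,0,0,0],[0,-7,-17,-28,0,0,0],[0,-7,-17,-32,0,0,0],[0,-7,-17,-36,0,0,0],[0,-7,-17,-40,0,0,0],[0,-7,-17,-42,0,0,0],[0,-7,-17,-42,0,0,0],[0,-7,-17,-42,0,0,0]]'
python3 - <<'E'
from h import *
for c,crop,s in(("scene",(280,165,60,60),10),("top",(280,180,60,50),12)):
    im=np.mean([snap(c).astype(float) for _ in range(4)],0); np.save("f_"+c,im)
    save(np.clip((im-25)*1.8,0,255).astype(np.uint8),f"f_{c}.png",crop,s)
    d=np.abs(im-np.load(f"e_{c}.npy")).max(2); x,y,w,h=crop; print(c,"max diff in crop",d[y:y+h,x:x+w].max().round(1),d[y:y+h,x:x+w].mean().round(2))
save(snap("scene"),"f_all.png")
E
```

```text
clock: 26.43
position: [473.7, -313.4, 344.2]
ee_rot: [-0.707, -0.016, 0.017, 0.707]
contact_force: [0.2, -0.1, 0.1]
gripper_width: -0.1
scene max diff in crop 21.0 2.13
top max diff in crop 38.8 1.15
```

View pics/f_scene.png

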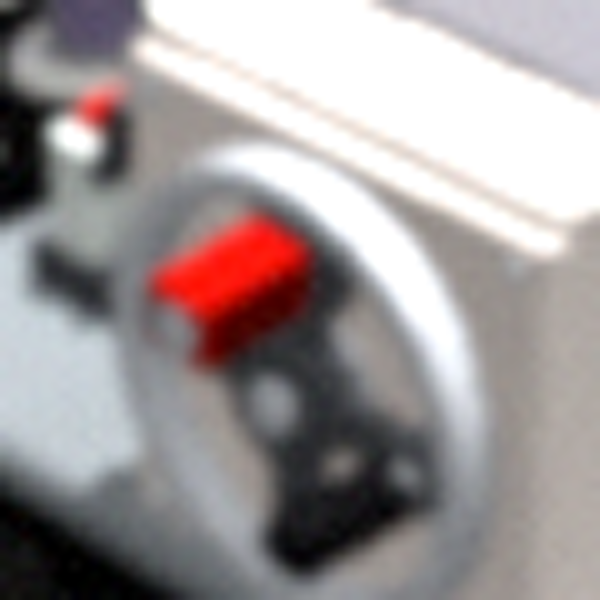

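View pics/f_all.png

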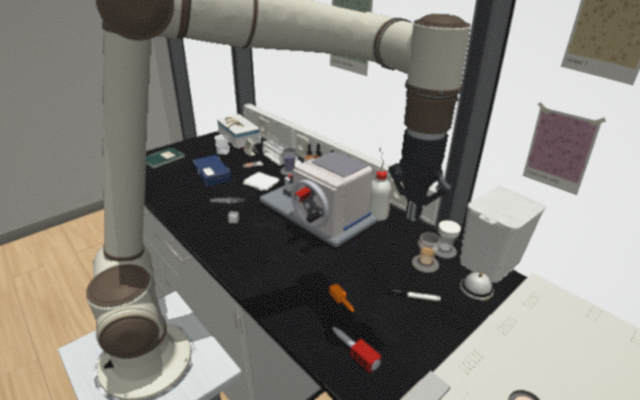

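The pin is seated in the lug in both pictures, the push moved it half a pixel (1–2 mm) at most, and the handwheel has not turned. The marker (415,295), jar, box and forceps are where they were. I'm handing in.

```bash
python3 - <<'E'
from bench import arm
print(arm.job_done(), arm.read_state()['clock'])
E
```

```text
the job is handed in; nothing more can be done
the job is handed in; nothing more can be done
```

I turned the handwheel clockwise by its handle until the lug was at the top. Then I pushed the smaller red pin through the lug and plate until it stopped, released it and moved the arm clear. The job was handed in at about 27 s of the 61 s allowed; no verdict was reported.

**Final checks**
- **Wheel:** in the last pictures it sits at 0 rad to within a few hundredths, and did not move while I checked the pin.
- **Pin:** the handle meets the lug with no shaft showing. It stopped firmly at 11 N while gripped. When I pushed its rear end with shut fingers at 10 and then 19 N, it gave at most 1–2 mm.
- **Bystanders:** the marker, jar, box and forceps look unmoved in the final picture. The knife holder was never approached.

**What disagreed or went wrong**
- **Shoulder position:** my camera fit put the shoulder about 6 mm short of its estimated lug face, which is outside the 4.5 mm limit. I trusted the firm stop and a direct measurement of the lug's front face, a mark on it at x = 573 mm against the shoulder at 570–571 mm. The margin rests on those two.
- **First push-down on the wheel handle:** the finger slipped to its right and wedged, with about 54 N sideways and 27 N up on the fingers. I lifted off at once and redid it with about 2 N.
- **First grip on the pin:** it was about 6 mm too high, so I opened and gripped again lower.

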